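# Refit a support arm in the bench stock rack and rack the square tube

### The arm

A 6-joint arm with a two-finger parallel gripper is mounted at the origin on a cart in front of the work surface, level with it; the furniture and walls round the work are solid. World frame = base frame: x ahead of the robot, y to its left, z up, the work surface at z = 0. Lengths are in mm, angles in degrees, forces in N, time in s.
With the tool pointing down it reaches from about 300 to 850 mm from the base axis. Payload 4.2 kg.
Tool frame: the origin (TCP) lies on the centre line of the jaws, within the pads' length; the fingertips stand 14 mm ahead of it and the grasp point (between the pads) lies 5 mm behind it; z points along the fingers, y is the line along which they close (so a half turn about z gives the same grasp; the last joint's range is limited). The gripper opens to 91 mm and grips with 3 to 60 N. Pads are 32 mm wide; open, the fingers measure 118 mm over their backs; the gripper's body (76 mm by 178 mm) begins 60 mm behind the grasp point.
Start: joints at [63.369, 18.312, 89.639, -0, 72.044, -1.146], TCP at [247.413, 519.065, 227.976] pointing down, gripper open.
Joint ranges: [-177.97, 177.97], [-48.28, 115.42], [12.27, 149.76], [-77.06, 257.06], [2.81, 150.46], [-146.56, 146.56]. Speed limits (degrees/s): [147.25, 147.25, 180, 180, 180, 180].

### API

Orientations are given as [roll, pitch, yaw] about the fixed x, y, z axes, in that order (R = Rz(yaw) Ry(pitch) Rx(roll)).
In Python, from workcell import env gives the robot as it stands.
- The arm moves only by the tool arm_command, never from a script. Its argument "motion" is a list of rows, each an object with "offset": the shift along the tool's x, y, z in m, a list of three; "spin": the turn about the tool's z in rad. In form: [{"offset": [tx, ty, tz], "spin": spin}, ...]. A call has 1 to 5 rows; each row shifts and turns the commanded pose from where the row before left it, along the tool's axes as they then stand; what a row does not reach is not made up. A row lasts 1/8 s, in which the tool goes at most 62.5 mm and 10.7 degrees, less where a joint would pass 70% of its speed; a pose out of reach is approached as far as the arm can. A call with a gripper value outside its range is refused whole. "jaw" is the finger opening in m, from 0 to 0.0912, set as the call begins (left out, the last holds). The fingers move at their own pace and stop on an object; "newtons" is the grip in N (left out, the last holds). Time passes only in rows, so rows that do not move let the fingers close. It gives the time, the measured TCP pose, the force, the opening and the grip force at its end, in the units of the state.
- env.state(): the state, without advancing time (a new reading comes with each control period).
- env.grab_frame(name): name is "scene" or "top"; returns (picture, depth): 420x560x3 uint8, blue, green, red; 420x560 float32, mm along the optical axis (not along the pixel's ray), 0 where there is no reading.
- env.camera_model(name): a dict with "fx", "fy", "cx", "cy" (pixels), "eye" and "rotation" of the camera in the world. Camera axes: x right, y down, z forward; pixel columns grow to the right and rows downward; lengths in mm; the calibration is good to about 2 mm. A picture is of the moment at which its call begins. camera_model takes no time and is no camera call.
- env.job_done(): hands the job in; it is judged then, once.
Trained networks look in the newest picture that a camera, given by its name, has taken for a name from the list of things; names that differ only in an ending like _2 or _b are one class to them, and where a whole thing is asked for, a point or a joint stands for the part that bears it (a point fixed in the world has none). Each returns a list of dicts, best first, with "score" (0 to 1); they miss things now and then, are a little off and sometimes report something else, mostly with a low value. They report only what shows in the picture. A call takes as long as a camera call.
- env.boxes_of(camera, target): "bbox" ([left, top, right, bottom] in pixels, round what is visible of it).
- env.pinpoint(camera, target): "location" ([column, row] in pixels: a listed point, or the origin of a listed thing).
The state is a dict: "time_s": time; "qpos": joint angles; "qvel": joint speeds; "effort": joint torques, N m; "ee_pos": TCP position; "ee_rot": TCP orientation; "force": force on the tool from outside, world axes, zero at the start; "torque": the same for the moment, N m; "gripper_width": finger opening in mm; "gripper_force": force on a finger pad.
Only numpy, scipy, OpenCV 4.12 (cv2) and the standard library are available. Lean on these libraries where they do the work, as an engineer would, in place of code of your own. Each camera call takes 0.05 s, during which the arm holds its last target. There are 200 camera calls.

### The job

Put the loose orange support arm back into the blue bench rack, level with the lower arm on the neighbouring upright: hook both its claws into the slots of the bare lower place and press it straight down until the yellow spring catch snaps out over it. Then lay the square steel tube across the two level arms, let go of it, and leave the other things on the bench where they are.

Things in the scene. Friction and masses are not known exactly. Their poses are not given: they have to be found in the camera images.
- loose_mid (a point): Centre of the loose orange support arm (0.32 kg), standing level on the bench on its flat underside, 14 mm below this point. Bar 120 mm long, 24 wide, 28 high. x runs along it to its back plate, z up. Back of the plate at x = +60 mm, nose at x = -60 mm, with a black stop 20 mm wide rising 11 mm over the bar. The plate, 24 mm wide, rises to 90 mm over the underside, ending in a bright flange.
- loose_claw (a point): Point on the back of the loose arm's plate, under the neck of its lower claw, 60 mm in x and 8 mm in z from loose_mid, same axes; it lies on bare_slot when the arm is home. Two steel claws, 42 mm apart one above the other, 6 mm thick, stick out 10.5 mm behind the plate; each is a neck 8 mm high with a lip that hangs 14 mm below it.
- bare_slot (a point): Middle of the lower edge of the slot for the lower claw, on the front face of the upright whose lower place is bare; the upper claw goes in the next slot up. x points into the upright, z up. Slots 12 mm wide, 27 high, 42 apart, wall 3 mm. Hook in with the arm level, 14 to 19 mm (best 16.5) above home, plate against the face, then push straight down. Parts slide easily.
- upper_nose (a point): Middle of the lower edge of the nose of the fixed upper arm on the same upright (90 mm long, 24 mm wide), right above the bare place, 126 mm above where the loose arm's underside will be; axes as bare_slot. It stops a gripper coming from straight above (tilt the tool back, towards the arm's nose), and the tube has to come in under it from the front.
- post_bare_catch_low (a joint): Yellow spring catch over the bare place: 0 = out, sticking 5.5 mm out of the face with its flat underside 69.5 mm above bare_slot; grows to 0.0065 m as it is pushed in. On the way down the arm's flange pushes it in over its 45 degree slope (about 6 N beyond the weight of the arm); it snaps out above the flange when the arm is home.
- mate_arm (a point): Centre of the fixed lower arm on the neighbouring upright, the same shape and axes as loose_mid. The two uprights (blue channels 44 mm wide, 298 mm tall) stand 116 mm apart, the bare one nearer or farther than this one. Nothing is above this arm; the empty place higher on its upright is not wanted.
- rest_mid (a point): Point half-way between the two lower arms' middles, at the height of their upper faces (88 mm over the bench); x points to the uprights (their front faces 60 mm away), y along the row of uprights, z up. Under it lies the rack's base plate, 8 mm thick.
- tube_mid (a point): Centre (half-way up) of the loose dark grey square steel tube, 150 mm long along its x, 35 x 35 mm, 0.35 kg, lying on the bench.
- hammer: Club hammer with wooden handle, 290 x 121 x 38 mm, lying to the left of the rack; origin at its underside. Not to be moved.
- spanner: Adjustable spanner, 235 x 58 x 15 mm, lying before the grinder; origin at its underside. Not to be moved.
- angle_iron: Angle iron offcut, 130 x 40 x 40 mm; origin at its underside. Not to be moved.
- flat_bar: Brown flat bar offcut, 120 x 30 x 8 mm, near the front edge; origin at its underside. Not to be moved.
- try_square: Steel try square, 100 x 159 x 14 mm, at the right; origin at its underside. Not to be moved.
- steel_rule: Steel rule, 260 x 28 x 9 mm, near the front edge at the right; origin at its underside. Not to be moved.

How it is judged:
By the outcome, as a careful person would: the job done as asked, in the order asked, and still so for the second after the job is handed in, with the robot touching nothing.
It also fails if it takes over 72 s, if anything falls off the work surface, if the arm or the gripper's body presses on something with over 40 N, if the wrist force passes 120 N, or if a joint passes its speed limit or range.

## Working session

There is one attempt and no reset: what is moved stays moved. The work goes in short steps, Python scripts to look and compute and a tool call to move; the robot and the scene stay as the last step left them, time stands still between calls to the robot, and variables do not carry over. Pictures are saved under pics/ and viewed, at most 14 in all, crops included, and the job is handed in when it is done.

Besides the shell and the picture viewer there is one more tool, called after "Call:" by a JSON object that holds its "name" and its "arguments". arm_command: Moves the arm, as the interface text tells. Its arguments: {"type":"object","properties":{"motion":{"type":"array"},"jaw":{"type":"number"},"newtons":{"type":"number"}},"required":["motion"]}

```bash
mkdir -p pics; ls; cat > h.py <<'E'
import numpy as np, cv2, json
from workcell import env
from scipy.spatial.transform import Rotation as Ro
np.set_printoptions(precision=1,suppress=True)
def cam(n):
    m=env.camera_model(n); return m,np.array(m['eye']),np.array(m['rotation']).reshape(3,3)
def unproj(n,uv,d):
    m,e,R=cam(n); u,v=uv
    return e+R@(np.array([(u-m['cx'])/m['fx'],(v-m['cy'])/m['fy'],1])*d)
def atz(n,uv,z):
    a=unproj(n,uv,0);b=unproj(n,uv,1); return a+(b-a)*(z-a[2])/(b-a)[2]
def proj(n,p):
    m,e,R=cam(n); c=R.T@(np.array(p)-e); return np.array([m['fx']*c[0]/c[2]+m['cx'],m['fy']*c[1]/c[2]+m['cy'],c[2]])
def cloud(n,dep):
    m,e,R=cam(n); v,u=np.mgrid[:dep.shape[0],:dep.shape[1]]
    P=np.stack([(u-m['cx'])/m['fx'],(v-m['cy'])/m['fy'],np.ones(u.shape)],-1)*dep[...,None]
    return e+P@R.T
E
cat > a.py <<'E'
from h import *
s=env.state(); print({k:np.round(v,2) for k,v in s.items()})
names="loose_mid loose_claw bare_slot upper_nose mate_arm rest_mid tube_mid hammer angle_iron".split()
for c in ("scene","top"):
    im,d=env.grab_frame(c); cv2.imwrite(f"pics/{c}0.png",im); np.save(f"{c}0.npy",d); cv2.imwrite(f"{c}0_im.png",im)
    print(c,cam(c))
    for n in names:
        for r in env.pinpoint(c,n)[:2]:
            u,v=r['location']; dd=d[min(419,int(round(v))),min(559,int(round(u)))]
            print(c,n,round(r['score'],2),np.round([u,v],1),unproj(c,(u,v),dd) if dd>0 else None)
E
python3 a.py
```

```text
pics
{'time_s': np.float64(0.0), 'qpos': array([63.4, 18.4, 89.7, -0. , 72. , -1.1]), 'qvel': array([ 0.1,  0. , -0. , -0. ,  0.1, -0.1]), 'effort': array([  0. , -41.2, -23.2,   0.1,   0.1,  -0. ]), 'ee_pos': array([247.2, 518.6, 227.1]), 'ee_rot': array([-179.9,   -0. ,  154.5]), 'force': array([-0.4, -0.5,  0.2]), 'torque': array([ 0., -0., -0.]), 'gripper_force': np.float64(0.0), 'gripper_width': np.float64(91.1)}Traceback (most recent call last):
  File "a.py", line 6, in <module>
    print(c,cam(c))
            ~~~^^^
  File "h.py", line 6, in cam
    m=env.camera_model(n); return m,np.array(m['eye']),np.array(m['rotation']).reshape(3,3)
                                                       ~~~~~~~~~~~~~~~~~~~~~~~~~~~~~~~^^^^^
ValueError: cannot reshape array of size 3 into shape (3,3)
```

```bash
sed -i "s/np.array(m\['rotation'\]).reshape(3,3)/Ro.from_euler('xyz',m['rotation'],degrees=True).as_matrix()/" h.py; python3 a.py
```

```text
{'time_s': np.float64(0.05), 'qpos': array([63.4, 18.4, 89.7,  0. , 72. , -1.1]), 'qvel': array([-0. ,  0. , -0.1, -0.1,  0. , -0. ]), 'effort': array([  0. , -41.4, -23.3,   0.1,   0. ,  -0. ]), 'ee_pos': array([247.2, 518.6, 227.1]), 'ee_rot': array([-179.9,   -0. ,  154.5]), 'force': array([-0.2, -0.8, -0.5]), 'torque': array([-0.,  0.,  0.]), 'gripper_force': np.float64(0.0), 'gripper_width': np.float64(91.31)}
scene ({'fx': 517.6690889733526, 'fy': 517.6690889733526, 'cx': 280.6880094469051, 'cy': 217.41248719186814, 'eye': array([-620.7,  591.4, 1518. ]), 'rotation': array([-137. ,   -0.2, -119.9])}, array([-620.7,  591.4, 1518. ]), array([[-0.5, -0.6,  0.6],
       [-0.9,  0.4, -0.3],
       [ 0. , -0.7, -0.7]]))
scene loose_mid 0.78 [342.4 206.6] [ 508.8 -347.7   28. ]
scene loose_claw 0.77 [331.3 209.3] [ 510.6 -294.6   38.1]
scene bare_slot 0.97 [198.1 272.1] [423.5 306.2 123.4]
scene rest_mid 0.87 [209.9 255.6] [553.9 215.   13.9]
scene angle_iron 0.52 [275.3 264.1] [-28.4 261.7 644.2]
top ({'fx': 449.7763583960796, 'fy': 449.7763583960796, 'cx': 271.3382426854795, 'cy': 2
[... 214 characters left out ...]
. ]]))
top loose_mid 0.67 [360.3 212.4] [ 510.3 -360.3   30.8]
top loose_mid 0.44 [255.8 256.1] [385.6  13.7   7.3]
top loose_claw 0.66 [343.1 213.4] [ 510.8 -299.9   31.5]
top bare_slot 0.68 [167.1 242.2] [438.7 296.9 111.3]
top upper_nose 0.75 [192.5 237.5] [466.4 231.2   5.4]
top upper_nose 0.36 [382.4 246.1] [ 389.4 -428.    12.3]
top mate_arm 0.89 [183.9 206.3] [560.6 242.7  88.8]
top rest_mid 0.76 [189.6 221.2] [524.2 238.6  11. ]
top tube_mid 0.76 [263.1 216. ] [519.7 -21.   36.5]
top hammer 0.91 [128.8 231. ] [505.  454.2   4.9]
top hammer 0.25 [183.1 206. ] [562.4 245.9  86.1]
top angle_iron 0.67 [255.9 253.1] [395.8  12.7   8.8]
top angle_iron 0.33 [168.5 240.7] [460.3 314.8   8.4]
```

View pics/scene0.png

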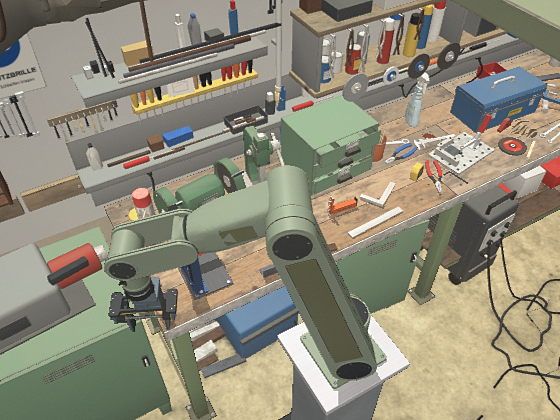

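View pics/top0.png

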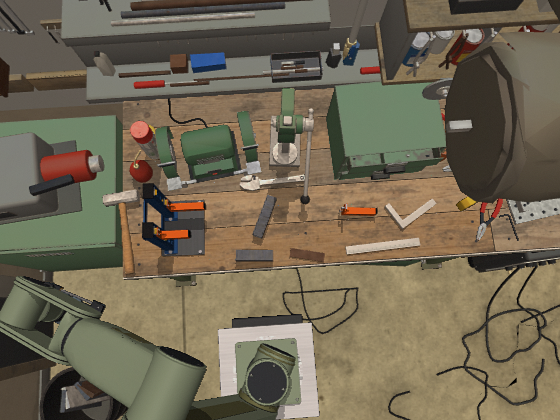

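The top view shows the rack at the left: the far upright (~(150,192)) carries mate arm (185,206) and the near, bare one (~(150,235)) has the upper arm at (175,234). The arms point right (−y). The loose arm is at (358,211) with its plate on the left side, and the dark tube is around (264,216) or (254,255). Now enlarging.

```bash
python3 - <<'E'
from h import *
t=cv2.imread('pics/top0.png'); s=cv2.imread('pics/scene0.png')
a=cv2.resize(t[175:265,135:285],None,fx=5.3,fy=5.3,interpolation=cv2.INTER_CUBIC)
cv2.imwrite('pics/c1.png',a[:, :800])
b=cv2.resize(t[190:240,325:400],(400,267)); c=cv2.resize(s[235:300,170:260],(400,290))
m=np.zeros((300,800,3),np.uint8); m[:267,:400]=b; m[:290,400:]=c; cv2.imwrite('pics/c2.png',m)
d=np.load('top0.npy'); P=cloud('top',d); hsv=cv2.cvtColor(t,cv2.COLOR_BGR2HSV)
org=(hsv[...,0]<15)&(hsv[...,1]>190)&(hsv[...,2]>130)&(d>0)
n,l,st,ce=cv2.connectedComponentsWithStats(org.astype(np.uint8))
for i in range(1,n):
    if st[i,4]>25:
        p=P[l==i]; print(st[i],np.median(p,0),np.percentile(p,2,0),np.percentile(p,98,0))
for box in ((245,190,285,240),(230,240,300,270)):
    x0,y0,x1,y1=box; Q=P[y0:y1,x0:x1].reshape(-1,3); 
    for lo,hi in ((30,45),(15,30),(5,15)):
        k=(Q[:,2]>lo)&(Q[:,2]<hi); 
        if k.sum()>20:
            r=cv2.minAreaRect(Q[k,:2].astype(np.float32)); print(box,lo,k.sum(),r)
E
```

```text
[361  67  19   6  81] [ 942.5 -401.1  229.3] [ 935.  -428.3  222.5] [ 952.5 -372.6  234.7]
[134  81  30   6 121] [941.7 320.  229.1] [935.4 273.5 221.1] [952.8 365.9 234.5]
[ 42 150  44  10 107] [780.8 663.4  66.1] [768.5 594.2  53.1] [794.3 734.4  76.9]
[130 162   5  11  28] [712.9 424.   65.8] [703.4 415.4  57.8] [736.3 432.1  75.4]
[ 42 167  45  11 161] [714.2 659.6  69.7] [703.7 585.8  62.2] [725.8 729.7  76.3]
[492 200  10  18  56] [ 489.  -845.2   13.4] [ 467.3 -867.7    4.2] [ 520.7 -828.7   19.2]
[170 202  34   8 209] [562.3 235.8  87.9] [550.7 181.8  82.1] [573.4 285.2  94.9]
[481 203   6  10  26] [ 500.9 -797.7   12.7] [ 487.1 -811.     3.8] [ 517.  -790.8   19.5]
[344 207  32   7 187] [ 517.2 -359.7   28.3] [ 506.3 -412.4   21.2] [ 532.2 -306.4   38.2]
[160 230  28   8 190] [446.8 249.6 213.2] [435.9 213.5 207.5] [457.9 288.5 225.2]
(245, 190, 285, 240) 30 382 ((521.6770629882812, -24.971458435058594), (35.153350830078125, 148.87538146972656), 65.67369842529297)
(245, 190, 285, 240) 15 58 ((522.691162109375, -26.053974151611328), (34.378726959228516, 150.1909637451172), 65.48881530761719)
(245, 190, 285, 240) 5 140 ((531.872314453125, -26.112098693847656), (138.07289123535156, 178.5078887939453), 86.74288940429688)
(230, 240, 300, 270) 30 59 ((371.1075134277344, 21.41875457763672), (125.8530502319336, 4.173128128051758), 86.04728698730469)
(230, 240, 300, 270) 5 343 ((391.6324768066406, -17.22460174560547), (240.46519470214844, 100.96641540527344), 87.35755157470703)
```

View pics/c1.png

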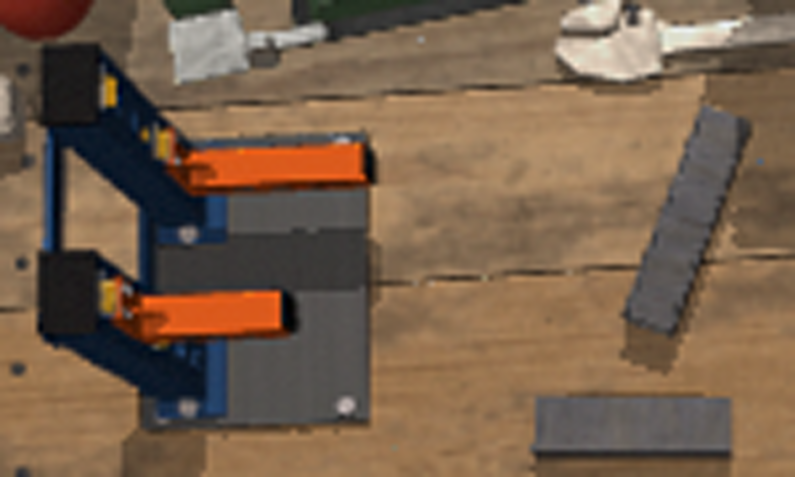

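View pics/c2.png

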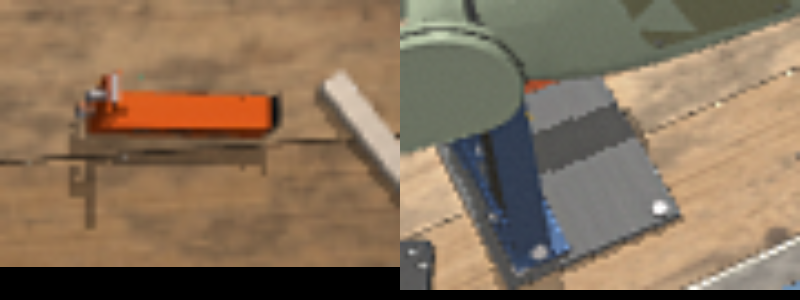

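Crops: two dark grey bodies. The one at crop (688,220), top (264,216), measures 35×149 mm and 36 mm high, so it is the tube at about (522,−25). The angle iron is below it. The nose stops are black and at the right; the yellow catches sit at the tops of both places.

```bash
python3 - <<'E'
from h import *
t=cv2.imread('pics/top0.png'); d=np.load('top0.npy'); P=cloud('top',d); hsv=cv2.cvtColor(t,cv2.COLOR_BGR2HSV)
org=(hsv[...,0]<15)&(hsv[...,1]>190)&(hsv[...,2]>130)&(d>0)
n,l,st,ce=cv2.connectedComponentsWithStats(org.astype(np.uint8))
for nm,b,z in (('mate',(170,202),88),('loose',(344,207),28),('upper',(160,230),214)):
    i=[i for i in range(1,n) if tuple(st[i,:2])==b][0]
    vs,us=np.where(l==i); Q=np.array([atz('top',(u,v),z) for u,v in zip(us,vs)])[:,:2].astype(np.float32)
    k=abs(P[vs,us,2]-z)<4
    print(nm,k.sum(),cv2.minAreaRect(Q[k]),Q[k].mean(0),cv2.fitLine(Q[k],cv2.DIST_L2,0,.01,.01).ravel())
for c in ('top','scene'):
    Q=cloud(c,np.load(c+'0.npy')).reshape(-1,3)
    k=(Q[:,0]>150)&(Q[:,0]<600)&(Q[:,1]>600)&(Q[:,1]<1100)&(Q[:,2]>60)
    print(c,k.sum()); 
    H,xe,ye=np.histogram2d(Q[k,0],Q[k,1],bins=[np.arange(150,601,75),np.arange(600,1101,100)]); print(H)
    print('maxz',[[int(max([0,*Q[k&(abs(Q[:,0]-x)<38)&(abs(Q[:,1]-y)<50),2]])) for y in range(650,1100,100)] for x in range(188,600,75)])
print(proj('scene',(376,800,230)),proj('top',(376,800,230)))
E
```

```text
mate 165 ((562.4542236328125, 232.45907592773438), (107.65750885009766, 21.966705322265625), 88.61216735839844) [562.6 233.6] [  0.    1.  562.6 233.6]
loose 151 ((519.6320190429688, -359.05316162109375), (109.22712707519531, 21.506595611572266), 86.04997253417969) [ 517.3 -363.3] [   0.1    1.   517.3 -363.3]
upper 160 ((447.3685607910156, 250.9425048828125), (76.78609466552734, 21.585033416748047), 86.0497055053711) [446.9 249.4] [  0.    1.  446.9 249.4]
top 80
[[ 0.  0.  0.  0.  0.]
 [ 0.  0.  0.  0.  0.]
 [ 0.  0.  0.  0.  0.]
 [ 0.  0.  0.  0.  0.]
 [ 0.  0.  0.  0.  0.]
 [ 0.  3. 77.  0.  0.]]
maxz [[0, 0, 0, 0, 0], [0, 0, 0, 0, 0], [0, 0, 0, 0, 0], [0, 0, 0, 0, 0], [0, 0, 0, 0, 0], [0, 88, 98, 0, 0]]
scene 424
[[  0.   0.   0.   0.   0.]
 [ 77.   0.   0.   0.   0.]
 [  0.   0.   0.   0.   0.]
 [  0.   0.   0.   0.   0.]
 [  0.   0.   0.   0.   0.]
 [  0.  12. 242.  93.   0.]]
maxz [[0, 0, 0, 0, 0], [339, 0, 0, 0, 0], [0, 0, 0, 0, 0], [0, 0, 0, 0, 0], [0, 0, 0, 0, 0], [0, 103, 107, 109, 0]]
[  39.2  330.9 1459.4] [ -11.6  269.  1331.6]
```

Call:
{"name": "arm_command", "arguments": {"motion": [{"offset": [0, 0.06, 0], "spin": 0}, {"offset": [0, 0.06, 0], "spin": 0}, {"offset": [0, 0.06, 0], "spin": 0}, {"offset": [0, 0.06, 0], "spin": 0}, {"offset": [0, 0.06, 0], "spin": 0}]}}

```text
time_s: 1.68
ee_pos: [375.2, 787.2, 228.3]
ee_rot: [179.9, 0.0, 154.5]
force: [1.0, 1.7, 1.1]
gripper_width: 91.1
gripper_force: 0.0
```

Call:
{"name": "arm_command", "arguments": {"motion": [{"offset": [0, 0.04, 0], "spin": 0}, {"offset": [0, 0.04, 0], "spin": 0}]}}

```text
time_s: 1.92
ee_pos: [397.5, 833.9, 214.7]
ee_rot: [179.1, -0.0, 154.5]
force: [-4.4, -10.4, 7.8]
gripper_width: 91.5
gripper_force: 0.0
```

Call:
{"name": "arm_command", "arguments": {"motion": [{"offset": [0, 0.05, -0.01], "spin": 0}, {"offset": [0, 0.05, -0.01], "spin": 0}, {"offset": [0, 0.05, -0.01], "spin": 0}]}}

```text
time_s: 2.3
ee_pos: [413.6, 867.7, 208.9]
ee_rot: [173.0, 0.0, 154.5]
force: [0.3, 0.2, 0.2]
gripper_width: 91.0
gripper_force: 0.0
```

```bash
python3 - <<'E'
from h import *
s=env.state(); print(s['qpos'],s['ee_pos'],s['ee_rot'],s['force'])
im,d=env.grab_frame('scene'); cv2.imwrite('pics/scene1.png',im)
E
```

```text
[ 63.8  60.7  12.3   0.1 100.   -0.7] [413.6 867.7 208.9] [173.    0.  154.5] [0.3 0.2 0.2]
```

View pics/scene1.png

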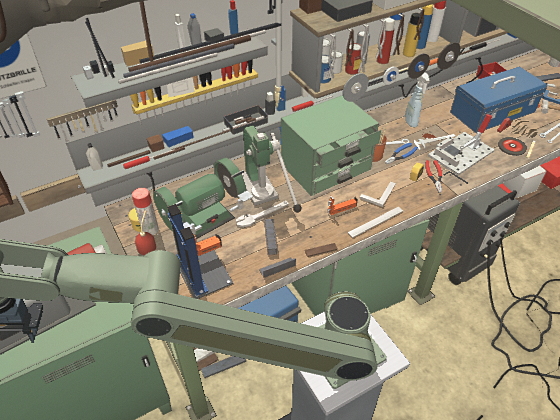

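Call:
{"name": "arm_command", "arguments": {"motion": [{"offset": [0, 0, -0.05], "spin": 0}, {"offset": [0, -0.05, -0.03], "spin": 0}, {"offset": [0, -0.06, 0], "spin": 0}]}}

```text
time_s: 2.72
ee_pos: [368.1, 771.9, 271.7]
ee_rot: [172.0, 0.0, 154.5]
force: [1.0, 1.6, 1.3]
gripper_width: 91.3
gripper_force: 0.0
```

The picture shows the arm stretched to the left and clear of everything. The bare upright at (185,250) and the mate arm at (210,243) are now visible. The tilt persists, so I can set it using the reach limit.

```bash
cat >> h.py <<'E'
def st(): 
    s=env.state(); return s,np.array(s['ee_pos']),Ro.from_euler('xyz',s['ee_rot'],degrees=True).as_matrix()
def plan(target,yawturn=0,n=None,step=55):
    "rows (tool frame, m) to bring TCP to target mm; spin total deg"
    s,p,R=st(); o=R.T@(np.array(target,float)-p)/1000
    print('pos',p,'rot',np.array(s['ee_rot']),'rows>=',np.ceil(max(np.linalg.norm(o)*1000/step,abs(yawturn)/10)),'tool offset total m',np.round(o,4))
E
python3 - <<'E'
from h import *
s,p,R=st(); print(np.array(s['qpos'])); plan((0,600,300))
# world->tool for pure world y/z
print(np.round(R,3))
q=np.radians([[18.35,89.66,72.04],[60.7,12.3,100.],np.array(s['qpos'])[[1,2,4]]])
rz=[(np.hypot(247.2,518.6),227.1),(np.hypot(413.6,867.7),208.9),(np.hypot(p[0],p[1]),p[2])]
A=[];b=[]
for (a2,a3,a5),(r,z) in zip(q,rz):
    A.append([1,0,np.sin(a2),np.sin(a2+a3),np.sin(a2+a3+a5),np.cos(a2+a3)]);b.append(r)
    A.append([0,1,np.cos(a2),np.cos(a2+a3),np.cos(a2+a3+a5),-np.sin(a2+a3)]);b.append(z)
A=np.array(A);b=np.array(b)
for cols in ([0,1,2,3,4],):
    x,res,rk,sv=np.linalg.lstsq(A[:,cols],b,rcond=None); print(x,res,sv)
E
```

```text
[63.7 41.6 44.   0.1 86.5 -0.8]
pos [368.1 771.9 271.7] rot [172.    0.  154.5] rows>= 8.0 tool offset total m [ 0.3 -0.3 -0.1]
[[-0.9  0.4  0.1]
 [ 0.4  0.9  0.1]
 [-0.   0.1 -1. ]]
[-30.8 114.1 614.  433.7 336.5] [8.5] [2.9 2.5 0.6 0.2 0. ]
```

Call:
{"name": "arm_command", "arguments": {"motion": [{"offset": [0.03, -0.043, -0.0095], "spin": 0}, {"offset": [0.03, -0.043, -0.0095], "spin": 0}, {"offset": [0.03, -0.043, -0.0095], "spin": 0}, {"offset": [0.03, -0.043, -0.0095], "spin": 0}]}}

```text
time_s: 3.22
ee_pos: [182.6, 663.7, 284.2]
ee_rot: [172.4, -0.0, 154.5]
force: [-0.3, 0.4, 0.1]
gripper_width: 91.3
gripper_force: 0.0
```

Call:
{"name": "arm_command", "arguments": {"motion": [{"offset": [0.03, -0.043, -0.0095], "spin": 0}, {"offset": [0.03, -0.043, -0.0095], "spin": 0}, {"offset": [0.03, -0.043, -0.0095], "spin": 0}, {"offset": [0.03, -0.043, -0.0095], "spin": 0}]}}

```text
time_s: 3.72
ee_pos: [-1.1, 556.9, 299.3]
ee_rot: [172.4, -0.0, 154.5]
force: [0.0, 0.6, 0.3]
gripper_width: 91.2
gripper_force: 0.0
```

Call:
{"name": "arm_command", "arguments": {"motion": [{"offset": [0, 0, -0.05], "spin": 0.18}, {"offset": [0, 0, -0.05], "spin": 0.18}, {"offset": [0, 0, -0.05], "spin": 0.18}, {"offset": [0, 0, -0.05], "spin": 0.18}, {"offset": [0, 0, -0.05], "spin": 0.18}]}}

```text
time_s: 4.35
ee_pos: [-13.9, 527.6, 548.7]
ee_rot: [175.3, -6.0, 102.9]
force: [0.4, 0.8, 0.2]
gripper_width: 91.2
gripper_force: 0.0
```

```bash
sed -i 's/precision=1/precision=4/' h.py; python3 - <<'E'
from h import *
s,p,R=st(); print(s['qpos'],p,s['ee_rot'],s['force']); print(R)
im,d=env.grab_frame('scene'); print(d[10:40:10,5:60:15], unproj('scene',(20,20),d[20,20]))
E
```

```text
[ 92.3979   9.4918  56.9487  -3.665  106.77    78.5218] [-13.8981 527.5614 548.7451] [175.325   -6.0115 102.8557] [0.4063 0.7516 0.1921]
[[-0.2213  0.9736  0.0562]
 [ 0.9696  0.2134  0.1199]
 [ 0.1047  0.0811 -0.9912]]
[[1225.897  1254.3333 1278.6989 1292.674 ]
 [1232.0957 1268.6677 1301.1404 1324.0789]
 [ 911.6946 1292.3118 1562.1921 1582.9039]] [753.3822 536.9737 917.3921]
```

Call:
{"name": "arm_command", "arguments": {"motion": [{"offset": [0.012, -0.025, -0.051], "spin": 0}, {"offset": [0.012, -0.025, -0.051], "spin": 0}, {"offset": [0.043, 0.006, -0.027], "spin": 0}, {"offset": [0.043, 0.006, -0.027], "spin": 0}, {"offset": [0.043, 0.006, -0.027], "spin": 0}]}}

```text
time_s: 5.03
ee_pos: [-80.7, 594.7, 659.4]
ee_rot: [174.8, -8.7, 103.5]
force: [0.8, 0.0, 0.5]
gripper_width: 91.4
gripper_force: 0.0
```

Call:
{"name": "arm_command", "arguments": {"motion": [{"offset": [0.043, 0.006, -0.027], "spin": 0}, {"offset": [0.043, 0.006, -0.027], "spin": 0}, {"offset": [0.043, 0.006, -0.027], "spin": 0}]}}

```text
time_s: 5.4
ee_pos: [-83.8, 632.9, 658.9]
ee_rot: [174.0, -13.8, 103.9]
force: [0.2, 0.4, 0.5]
gripper_width: 91.2
gripper_force: 0.0
```

```bash
python3 - <<'E'
from h import *
s,p,R=st(); print(s['qpos'],p,s['ee_rot'],s['force']); print(R)
E
```

```text
[ 98.9166  27.4947  12.2926  -5.9059 125.8388  81.6432] [-83.7769 632.885  658.8581] [174.0005 -13.7691 103.9349] [0.1718 0.3885 0.5302]
[[-0.2339  0.9712  0.0444]
 [ 0.9427  0.2154  0.2549]
 [ 0.238   0.1015 -0.9659]]
```

Call:
{"name": "arm_command", "arguments": {"motion": [{"offset": [0.055, -0.005, -0.025], "spin": 0}, {"offset": [0.055, -0.005, -0.025], "spin": 0}, {"offset": [0.055, -0.005, -0.025], "spin": 0}, {"offset": [0.055, -0.005, -0.025], "spin": 0}, {"offset": [0.055, -0.005, -0.025], "spin": 0}]}}

```text
time_s: 6.02
ee_pos: [-145.9, 704.1, 656.8]
ee_rot: [172.6, -23.8, 105.2]
force: [0.1, -0.6, 0.3]
gripper_width: 91.4
gripper_force: 0.0
```

```bash
python3 - <<'E'
from h import *
s,p,R=st(); print(s['qpos'],p,s['ee_rot'],s['force']); print(R)
E
```

```text
[103.855   29.5596  12.3214  -7.5267 114.0277  85.6848] [-145.8613  704.069   656.7657] [172.5872 -23.7527 105.1954] [ 0.1302 -0.6183  0.2531]
[[-0.2399  0.9706  0.0198]
 [ 0.8833  0.2098  0.4193]
 [ 0.4028  0.1181 -0.9076]]
```

Call:
{"name": "arm_command", "arguments": {"motion": [{"offset": [0.055, -0.008, -0.025], "spin": 0}, {"offset": [0.055, -0.008, -0.025], "spin": 0}, {"offset": [0.055, -0.008, -0.025], "spin": 0}]}}

```text
time_s: 6.4
ee_pos: [-184.7, 726.1, 674.5]
ee_rot: [171.8, -30.3, 106.2]
force: [-0.3, -0.7, 0.0]
gripper_width: 91.7
gripper_force: 0.0
```

```bash
python3 - <<'E'
from h import *
s,p,R=st(); print(s['qpos'],p,s['ee_rot'],s['force']); print(R)
E
```

```text
[107.1046  29.5051  12.3207  -9.1107 107.7441  87.9869] [-184.733   726.1473  674.5087] [171.7794 -30.3332 106.2055] [-0.2715 -0.7277  0.0494]
[[-0.2409  0.9706 -0.0022]
 [ 0.8288  0.2069  0.5199]
 [ 0.505   0.1234 -0.8542]]
```

Tilt is now 31° toward +y as wanted. The arm is out of view, so I'll measure properly from here.

```bash
cat > m.py <<'E'
from h import *
Z=dict(loose_mid=14,loose_claw=22,bare_slot=82,upper_nose=186,mate_arm=74,rest_mid=88,tube_mid=17.5)
for c in ("top","scene"):
    im,d=env.grab_frame(c); cv2.imwrite(f"{c}1.png",im); np.save(f"{c}1.npy",d)
    for n in Z:
        print(c,n,[(round(r['score'],2),atz(c,r['location'],Z[n])[:2].round(1)) for r in env.pinpoint(c,n)[:2]])
    hsv=cv2.cvtColor(im,cv2.COLOR_BGR2HSV); P=cloud(c,d)
    org=((hsv[...,0]<15)&(hsv[...,1]>170)&(hsv[...,2]>110)&(d>0)).astype(np.uint8)
    for nm,z,lo,hi in (('mate',88,(500,100),(620,330)),('loose',28,(450,-450),(580,-270)),('upper',214,(400,150),(500,330))):
        k=(org>0)&(abs(P[...,2]-z)<5)&(P[...,0]>lo[0])&(P[...,0]<hi[0])&(P[...,1]>lo[1])&(P[...,1]<hi[1])
        if k.sum()<20: print(c,nm,'few');continue
        # subpixel: upsample mask edges
        vs,us=np.where(k); Q=np.array([atz(c,(u,v),z)[:2] for u,v in zip(us,vs)],np.float32)
        # centreline per y bin
        ys=np.arange(Q[:,1].min()+20,Q[:,1].max()-6,5); cx=[];yy=[]
        for y in ys:
            q=Q[abs(Q[:,1]-y)<4,0]
            if len(q)>2: cx.append((q.max()+q.min())/2);yy.append(y)
        f=np.polyfit(yy,cx,1); print(c,nm,k.sum(),'x=%.1f at y=%.0f slope deg %.2f'%(np.polyval(f,np.mean(yy)),np.mean(yy),np.degrees(np.arctan(f[0]))),'ext',Q.min(0),Q.max(0),'medz',np.median(P[k][:,2]))
E
python3 m.py
```

```text
top loose_mid [(0.56, array([ 526.1, -368.2]))]
top loose_claw [(0.69, array([ 523.5, -290.7]))]
top bare_slot [(0.96, array([443.9, 300.1]))]
top upper_nose [(0.74, array([442.7, 198.9]))]
top mate_arm [(0.55, array([571.4, 243.9]))]
top rest_mid [(0.77, array([504.2, 240.9]))]
top tube_mid [(0.79, array([528. , -20.5]))]
top mate 180 x=562.4 at y=239 slope deg 1.35 ext [550.4611 178.9051] [575.1906 289.4447] medz 87.84461319976094
top loose 155 x=518.9 at y=-354 slope deg 4.18 ext [ 505.1998 -414.0302] [ 533.1072 -303.8286] medz 27.672640520617733
top upper 180 x=447.0 at y=258 slope deg 0.88 ext [434.3675 212.5988] [458.6901 291.8142] medz 213.50045399426756
scene loose_mid [(0.72, array([ 522.7, -358.8]))]
scene loose_claw [(0.64, array([ 532.9, -307. ]))]
scene bare_slot []
scene upper_nose [(0.84, array([460.5, 200.3]))]
scene mate_arm [(0.95, array([569.3, 222.7])), (0.61, array([494.7,   4.5]))]
scene rest_mid [(0.79, array([493.9, 236.1]))]
scene tube_mid [(0.8, array([530.4, -28.1]))]
scene mate few
scene loose 62 x=518.3 at y=-356 slope deg 1.65 ext [ 500.3057 -413.5939] [ 531.6741 -290.9361] medz 28.857794529259763
scene upper 36 x=436.9 at y=254 slope deg 13.26 ext [426.6705 210.6412] [452.4939 290.6448] medz 213.84192148143882
```

```bash
python3 - <<'E'
from h import *
im=cv2.imread('top1.png').astype(float); w=np.clip((im[...,2]-im[...,0]-110)/60,0,1)
for nm,c0,c1,r0,r1,z in (('mate',175,201,196,216,88),('upper',166,185,225,244,214),('loose',351,372,201,219,28)):
    pts=[]
    for c in range(c0,c1):
        col=w[r0:r1,c]; 
        if col.sum()>3: pts.append([*atz('top',(c,(col*np.arange(r0,r1)).sum()/col.sum()),z)[:2],col.sum()])
    pts=np.array(pts); f=np.polyfit(pts[:,1],pts[:,0],1); r=pts[:,0]-np.polyval(f,pts[:,1])
    print(nm,len(pts),'slope',np.degrees(np.arctan(f[0])),'std',r.std(),'x',pts[:,0].mean(),'y',pts[:,1].mean(),pts[::4,2])
# plate front edge: gradient along row direction
g=cv2.cvtColor(im.astype(np.uint8),cv2.COLOR_BGR2GRAY).astype(float); sat=(im[...,2]-im[...,0])
pts=[]
for r in range(204,252,2):
    row=sat[r,190:220]; gr=np.diff(cv2.GaussianBlur(row[None],(3,1),0)[0]); i=np.clip(gr,0,None); j=np.argmax(i); s=slice(max(0,j-2),j+3)
    pts.append(atz('top',(190.5+(i[s]*np.arange(len(i))[s]).sum()/i[s].sum(),r),8)[:2])
pts=np.array(pts); f=np.polyfit(pts[:,0],pts[:,1],1); r=pts[:,1]-np.polyval(f,pts[:,0]); print('front edge',np.degrees(f[0]),r.std(),np.median(pts,0)); k=abs(r)<3; f=np.polyfit(pts[k,0],pts[k,1],1); print(np.degrees(f[0]),k.sum())
# side silhouettes: depth step of plate for mate/loose ends (orange along columns)
for nm,r0,r1,c0,c1,z in (('mate',203,209,165,215,88),('upper',231,237,150,205,214),('loose',209,214,338,385,28)):
    p=w[r0:r1,c0:c1].mean(0); print(nm,'cols',[(c0+i,round(v,2)) for i,v in enumerate(p) if .05<v<.95], atz('top',(np.where(p>.5)[0].max()+c0+.5,(r0+r1-1)/2),z))
E
```

```text
mate 26 slope 1.3908657303381617 std 0.3813971580656371 x 562.1721870735784 y 230.71996447401665 [5.6167 6.8667 6.8833 6.0167 6.     6.     6.75  ]
upper 19 slope 0.6502101396879342 std 0.4379730993871007 x 446.66660217010923 y 249.3938064074587 [6.5167 7.     7.     7.7167 7.25  ]
loose 21 slope 5.153610768998714 std 0.3322667625201589 x 517.7873147675467 y -364.13723231480327 [6.9    6.25   6.0833 6.     6.     6.    ]
front edge -2.9278674173148254 8.609567297002313 [498.9267 188.0372]
-3.924660712591437 16
mate cols [(165, np.float64(0.11)), (170, np.float64(0.14)), (171, np.float64(0.48)), (172, np.float64(0.43)), (173, np.float64(0.45)), (174, np.float64(0.59)), (175, np.float64(0.77)), (176, np.float64(0.91)), (177, np.float64(0.92)), (203, np.float64(0.17))] [559.212 180.257  88.   ]
upper cols [(155, np.float64(0.24)), (157, np.float64(0.13)), (160, np.float64(0.15)), (161, np.float64(0.11)), (162, np.float64(0.62)), (163, np.float64(0.59)), (164, np.float64(0.65)), (165, np.float64(0.69)), (166, np.float64(0.92))] [444.6217 211.4151 214.    ]
loose cols [(344, np.float64(0.06)), (345, np.float64(0.47)), (346, np.float64(0.39)), (347, np.float64(0.74)), (348, np.float64(0.78)), (375, np.float64(0.37))] [ 512.436  -411.0416   28.    ]
```

```bash
python3 - <<'E'
from h import *
for c in ('top','scene'):
    Q=cloud(c,np.load(c+'1.npy')).reshape(-1,3)
    for y in range(-550,200,50):
        k=(abs(Q[:,1]-y)<25)&(Q[:,0]>400)&(Q[:,2]>60)&(Q[:,2]<450)&(Q[:,0]<720)
        print(c,y,'minx',Q[k,0].min().round() if k.any() else None, 'z at minx',Q[k][Q[k,0].argmin(),2].round() if k.any() else None, 'minx z>120',Q[k&(Q[:,2]>120),0].min() if (k&(Q[:,2]>120)).any() else None)
E
```

```text
top -550 minx 618.0 z at minx 218.0 minx z>120 617.6091347211571
top -500 minx 600.0 z at minx 212.0 minx z>120 599.8030418916162
top -450 minx 597.0 z at minx 200.0 minx z>120 597.0383844490708
top -400 minx 597.0 z at minx 212.0 minx z>120 596.7625471548524
top -350 minx 611.0 z at minx 227.0 minx z>120 611.1750493520485
top -300 minx 511.0 z at minx 69.0 minx z>120 610.5833691585661
top -250 minx None z at minx None minx z>120 None
top -200 minx 552.0 z at minx 64.0 minx z>120 623.9525269877244
top -150 minx 549.0 z at minx 68.0 minx z>120 621.7150458300638
top -100 minx None z at minx None minx z>120 None
top -50 minx None z at minx None minx z>120 None
top 0 minx 648.0 z at minx 122.0 minx z>120 648.0148346197611
top 50 minx 658.0 z at minx 93.0 minx z>120 662.7036041835081
top 100 minx 685.0 z at minx 61.0 minx z>120 702.4885615847294
top 150 minx 551.0 z at minx 98.0 minx z>120 696.7401000046308
scene -550 minx 615.0 z at minx 234.0 minx z>120 615.4878134800897
scene -500 minx 599.0 z at minx 198.0 minx z>120 598.8772164435595
scene -450 minx 594.0 z at minx 201.0 minx z>120 594.168191940759
scene -400 minx 589.0 z at minx 219.0 minx z>120 589.1376450419855
scene -350 minx 605.0 z at minx 236.0 minx z>120 605.3088079512868
scene -300 minx 509.0 z at minx 80.0 minx z>120 606.1268039866327
scene -250 minx 653.0 z at minx 129.0 minx z>120 652.6950471883988
scene -200 minx 555.0 z at minx 73.0 minx z>120 627.543833376671
scene -150 minx 543.0 z at minx 72.0 minx z>120 628.2554864706217
scene -100 minx 717.0 z at minx 281.0 minx z>120 717.1064457012114
scene -50 minx None z at minx None minx z>120 None
scene 0 minx 644.0 z at minx 129.0 minx z>120 643.8334530507625
scene 50 minx 656.0 z at minx 115.0 minx z>120 659.9072035958118
scene 100 minx 687.0 z at minx 62.0 minx z>120 700.6140431011531
scene 150 minx 570.0 z at minx 97.0 minx z>120 690.4663224161575
```

```bash
python3 - <<'E'
from h import *
for c in ('top','scene'):
    Q=cloud(c,np.load(c+'1.npy')).reshape(-1,3)
    for y in range(-560,-380,20):
        k=(abs(Q[:,1]-y)<10)&(Q[:,0]>540)&(Q[:,0]<640)&(Q[:,2]>45)
        print(c,y,[(lo,int(Q[k&(abs(Q[:,2]-lo-10)<10),0].min())) for lo in range(40,260,20) if (k&(abs(Q[:,2]-lo-10)<10)).any()])
E
```

```text
top -560 [(160, 621), (180, 618), (200, 619), (220, 619), (240, 620)]
top -540 [(160, 620), (180, 617), (200, 617), (220, 618), (240, 619)]
top -520 [(160, 618), (180, 617), (200, 617), (220, 618), (240, 618)]
top -500 [(160, 619), (180, 616), (200, 617), (220, 617), (240, 617)]
top -480 [(40, 634), (180, 600), (200, 599), (220, 614), (240, 615)]
top -460 [(40, 627), (180, 599), (200, 598), (220, 613), (240, 613)]
top -440 [(40, 630), (180, 597), (200, 597), (220, 612), (240, 614)]
top -420 [(40, 635), (100, 632), (160, 615), (180, 597), (200, 596), (220, 611), (240, 613)]
top -400 [(160, 615), (180, 614), (200, 613), (220, 613), (240, 613)]
scene -560 [(160, 621), (180, 616), (200, 618), (220, 616), (240, 618)]
scene -540 [(160, 620), (180, 615), (200, 617), (220, 615), (240, 617)]
scene -520 [(80, 638), (160, 621), (180, 616), (200, 614), (220, 615), (240, 617)]
scene -500 [(60, 638), (160, 623), (180, 615), (200, 615), (220, 613), (240, 617)]
scene -480 [(40, 638), (100, 636), (180, 598), (200, 597), (220, 615), (240, 617)]
scene -460 [(40, 619), (60, 638), (100, 633), (120, 631), (180, 601), (200, 594), (220, 612), (240, 608)]
scene -440 [(40, 623), (60, 636), (80, 635), (100, 634), (120, 630), (180, 602), (200, 595), (220, 609), (240, 611)]
scene -420 [(40, 623), (60, 638), (100, 631), (120, 630), (160, 615), (180, 597), (200, 589), (220, 591), (240, 607)]
scene -400 [(40, 625), (60, 638), (80, 634), (120, 631), (160, 616), (180, 610), (200, 602), (220, 609), (240, 610)]
```

Call:
{"name": "arm_command", "arguments": {"motion": [{"offset": [0, 0, 0], "spin": 0.17}, {"offset": [0, 0, 0], "spin": 0.17}]}}

```text
time_s: 7.45
ee_pos: [-184.2, 725.9, 673.8]
ee_rot: [-176.4, -31.0, 83.2]
force: [0.5, 0.3, -0.1]
gripper_width: 91.3
gripper_force: 0.0
```

```bash
cat >> h.py <<'E'
def legs(wps,step=55):
    s,p,R=st(); print('pos',p,'rot',np.array(s['ee_rot']),'q',np.array(s['qpos']),'F',np.array(s['force'])); print(R)
    for w in wps:
        o=R.T@(np.array(w,float)-p)/1000; n=int(np.ceil(np.linalg.norm(o)*1000/step)); print(w,'n',n,'per row',o/max(n,1)); p=np.array(w,float)
E
python3 - <<'E'
from h import *
legs([(250,560,560),(400,200,400),(440,-200,330),(490,-460,190),(497,-452,110),(497,-400,24)])
E
```

```text
pos [-184.1653  725.9171  673.7726] rot [-176.3775  -30.9774   83.1678] q [107.0537  29.5308  12.3235  -9.0815 107.871  107.7494] F [ 0.504   0.342  -0.0757]
[[ 0.102   0.9948 -0.0016]
 [ 0.8513 -0.0864  0.5175]
 [ 0.5147 -0.0542 -0.8557]]
(250, 560, 560) n 9 per row [-0.0173  0.0503  0.0012]
(400, 200, 400) n 8 per row [-0.0467  0.0236 -0.0062]
(440, -200, 330) n 8 per row [-0.0466  0.0098 -0.0184]
(490, -460, 190) n 6 per row [-0.048   0.0133 -0.0025]
(497, -452, 110) n 2 per row [-0.0168  0.0053  0.0363]
(497, -400, 24) n 2 per row [0.     0.0001 0.0502]
```

Call:
{"name": "arm_command", "arguments": {"motion": [{"offset": [-0.0173, 0.0503, 0.0012], "spin": 0}, {"offset": [-0.0173, 0.0503, 0.0012], "spin": 0}, {"offset": [-0.0173, 0.0503, 0.0012], "spin": 0}, {"offset": [-0.0173, 0.0503, 0.0012], "spin": 0}, {"offset": [-0.0173, 0.0503, 0.0012], "spin": 0}]}}

```text
time_s: 8.07
ee_pos: [58.4, 634.1, 611.3]
ee_rot: [-176.6, -31.0, 83.6]
force: [-0.3, 0.1, 0.3]
gripper_width: 91.2
gripper_force: 0.0
```

Call:
{"name": "arm_command", "arguments": {"motion": [{"offset": [-0.0173, 0.0503, 0.0012], "spin": 0}, {"offset": [-0.0173, 0.0503, 0.0012], "spin": 0}, {"offset": [-0.0173, 0.0503, 0.0012], "spin": 0}, {"offset": [-0.0173, 0.0503, 0.0012], "spin": 0}]}}

```text
time_s: 8.57
ee_pos: [252.0, 561.3, 561.3]
ee_rot: [-176.6, -31.0, 83.5]
force: [0.1, 0.8, -0.2]
gripper_width: 91.0
gripper_force: 0.0
```

Call:
{"name": "arm_command", "arguments": {"motion": [{"offset": [-0.0467, 0.0236, -0.0062], "spin": 0}, {"offset": [-0.0467, 0.0236, -0.0062], "spin": 0}, {"offset": [-0.0467, 0.0236, -0.0062], "spin": 0}, {"offset": [-0.0467, 0.0236, -0.0062], "spin": 0}]}}

```text
time_s: 9.07
ee_pos: [326.9, 381.1, 481.1]
ee_rot: [-176.6, -31.0, 83.6]
force: [0.8, 0.1, 0.0]
gripper_width: 91.3
gripper_force: 0.0
```

Call:
{"name": "arm_command", "arguments": {"motion": [{"offset": [-0.0467, 0.0236, -0.0062], "spin": 0}, {"offset": [-0.0467, 0.0236, -0.0062], "spin": 0}, {"offset": [-0.0467, 0.0236, -0.0062], "spin": 0}, {"offset": [-0.0467, 0.0236, -0.0062], "spin": 0}]}}

```text
time_s: 9.57
ee_pos: [403.0, 201.4, 401.4]
ee_rot: [-176.7, -31.0, 83.6]
force: [1.3, 0.3, -0.2]
gripper_width: 91.3
gripper_force: 0.0
```

```bash
python3 - <<'E'
from h import *
legs([(440,-200,330),(490,-460,190),(497,-452,110),(497,-400,24)])
E
```

```text
pos [402.9841 201.3908 401.4309] rot [-176.66    -30.9996   83.5626] q [ 3.3266 -0.9359 95.0898 31.2501 84.7395  6.2078] F [ 1.2879  0.2632 -0.1544]
[[ 0.0961  0.9954 -0.0002]
 [ 0.8518 -0.0821  0.5174]
 [ 0.515  -0.0499 -0.8557]]
(440, -200, 330) n 8 per row [-0.0469  0.0092 -0.0183]
(490, -460, 190) n 6 per row [-0.0481  0.013  -0.0025]
(497, -452, 110) n 2 per row [-0.0169  0.0052  0.0363]
(497, -400, 24) n 2 per row [-0.      0.      0.0502]
```

Call:
{"name": "arm_command", "arguments": {"motion": [{"offset": [-0.0469, 0.0092, -0.0183], "spin": 0}, {"offset": [-0.0469, 0.0092, -0.0183], "spin": 0}, {"offset": [-0.0469, 0.0092, -0.0183], "spin": 0}, {"offset": [-0.0469, 0.0092, -0.0183], "spin": 0}]}}

```text
time_s: 10.07
ee_pos: [421.3, 0.6, 365.8]
ee_rot: [-176.6, -31.0, 83.5]
force: [0.4, 0.2, -0.5]
gripper_width: 91.3
gripper_force: 0.0
```

Call:
{"name": "arm_command", "arguments": {"motion": [{"offset": [-0.0469, 0.0092, -0.0183], "spin": 0}, {"offset": [-0.0469, 0.0092, -0.0183], "spin": 0}, {"offset": [-0.0469, 0.0092, -0.0183], "spin": 0}, {"offset": [-0.0469, 0.0092, -0.0183], "spin": 0}]}}

```text
time_s: 10.58
ee_pos: [440.0, -200.1, 329.8]
ee_rot: [-176.6, -31.0, 83.5]
force: [0.8, 0.1, 0.4]
gripper_width: 91.1
gripper_force: 0.0
```

Call:
{"name": "arm_command", "arguments": {"motion": [{"offset": [-0.0481, 0.013, -0.0025], "spin": 0}, {"offset": [-0.0481, 0.013, -0.0025], "spin": 0}, {"offset": [-0.0481, 0.013, -0.0025], "spin": 0}]}}

```text
time_s: 10.95
ee_pos: [465.1, -329.9, 259.4]
ee_rot: [-176.6, -31.0, 83.5]
force: [0.1, 0.9, -0.0]
gripper_width: 91.4
gripper_force: 0.0
```

Call:
{"name": "arm_command", "arguments": {"motion": [{"offset": [-0.0481, 0.013, -0.0025], "spin": 0}, {"offset": [-0.0481, 0.013, -0.0025], "spin": 0}, {"offset": [-0.0481, 0.013, -0.0025], "spin": 0}, {"offset": [0, 0, 0], "spin": 0}]}}

```text
time_s: 11.45
ee_pos: [489.2, -460.2, 185.9]
ee_rot: [-176.3, -31.2, 83.3]
force: [-0.2, 0.3, 0.4]
gripper_width: 91.1
gripper_force: 0.0
```

```bash
python3 - <<'E'
from h import *
legs([(497,-452,110),(497,-400,24)],50)
im,d=env.grab_frame('top'); im2,_=env.grab_frame('scene')
cv2.imwrite('pics/p3.png',np.hstack([cv2.resize(im[150:270,310:430],(400,400)),cv2.resize(im2[130:250,270:390],(400,400))]))
E
```

```text
pos [ 489.2069 -460.2323  185.8688] rot [-176.3053  -31.1552   83.269 ] q [-52.8271  42.0051  61.1572  18.5893 102.1963 -47.2886] F [-0.2499  0.3325  0.4077]
[[ 0.1003  0.995  -0.0035]
 [ 0.8499 -0.0839  0.5203]
 [ 0.5174 -0.0551 -0.854 ]]
(497, -452, 110) n 2 per row [-0.0157  0.0056  0.0345]
(497, -400, 24) n 3 per row [-0.0001  0.0001  0.0335]
```

View pics/p3.png

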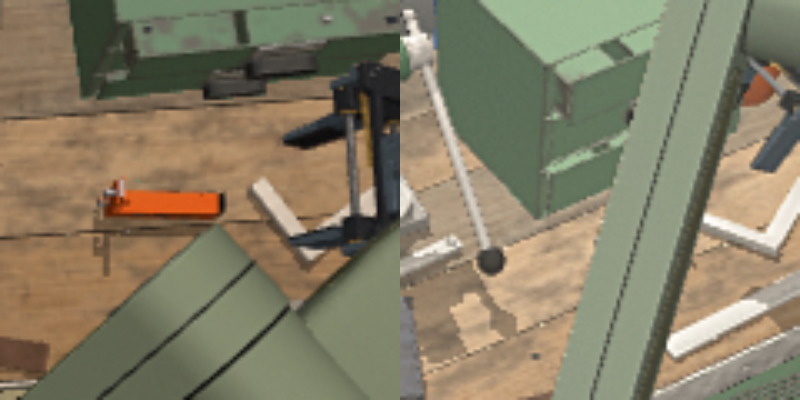

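The top view shows the open gripper to the right of the loose arm, fingers pointing at it, clear of the try square (its tip at crop (262,185)) and the drawer handles.

Call:
{"name": "arm_command", "arguments": {"motion": [{"offset": [-0.0157, 0.0056, 0.0345], "spin": 0}, {"offset": [-0.0157, 0.0056, 0.0345], "spin": 0}, {"offset": [0, 0, 0.033], "spin": 0}, {"offset": [0, 0, 0.033], "spin": 0}, {"offset": [0, 0, 0.018], "spin": 0}]}}

```text
time_s: 12.18
ee_pos: [497.8, -404.4, 43.6]
ee_rot: [-176.6, -31.0, 83.6]
force: [0.0, -0.2, 0.6]
gripper_width: 91.2
gripper_force: 0.0
```

```bash
python3 - <<'E'
from h import *
legs([(497,-400,24)],50)
E
```

```text
pos [ 497.7686 -404.3719   43.5901] rot [-176.5917  -31.0102   83.6468] q [-49.7441  44.7893  77.0699  19.5782  83.4062 -51.0014] F [ 0.0416 -0.1787  0.6075]
[[ 0.0948  0.9955 -0.0022]
 [ 0.8518 -0.08    0.5177]
 [ 0.5152 -0.051  -0.8556]]
(497, -400, 24) n 1 per row [-0.0064 -0.0001  0.019 ]
```

Call:
{"name": "arm_command", "arguments": {"motion": [{"offset": [-0.0064, 0, 0.019], "spin": 0}, {"offset": [0, 0, 0], "spin": 0}]}}

```text
time_s: 12.42
ee_pos: [497.4, -400.9, 24.4]
ee_rot: [-176.6, -31.0, 83.6]
force: [-0.2, 0.8, 1.1]
gripper_width: 90.9
gripper_force: 0.0
```

Call:
{"name": "arm_command", "arguments": {"motion": [{"offset": [0, 0, 0], "spin": 0}, {"offset": [0, 0, 0], "spin": 0}, {"offset": [0, 0, 0], "spin": 0}, {"offset": [0, 0, 0], "spin": 0}, {"offset": [0, 0, 0], "spin": 0}], "jaw": 0.0, "newtons": 20}}

```text
time_s: 13.05
ee_pos: [497.3, -402.5, 23.2]
ee_rot: [-176.6, -31.0, 83.5]
force: [0.4, -0.4, -0.1]
gripper_width: 44.0
gripper_force: 0.3
```

Call:
{"name": "arm_command", "arguments": {"motion": [{"offset": [0, 0, 0], "spin": 0}, {"offset": [0, 0, 0], "spin": 0}, {"offset": [0, 0, 0], "spin": 0}], "newtons": 60}}

```text
time_s: 13.42
ee_pos: [497.1, -402.3, 23.3]
ee_rot: [-176.6, -31.0, 83.6]
force: [0.6, -0.4, 1.0]
gripper_width: 23.5
gripper_force: 60.0
```

```bash
python3 - <<'E'
from h import *
legs([(497,-400,24)],50)
E
```

```text
pos [ 497.0984 -402.3197   23.3059] rot [-176.58    -31.0032   83.5557] q [-49.6923  45.7998  78.2495  19.7261  81.3053 -51.6283] F [ 0.65   -0.3608  0.9607]
[[ 0.0962  0.9954 -0.0016]
 [ 0.8517 -0.0815  0.5176]
 [ 0.5151 -0.0511 -0.8556]]
(497, -400, 24) n 1 per row [ 0.0023 -0.0003  0.0006]
```

```bash
python3 - <<'E'
from h import *
legs([(470,-400,120),(430,-250,250),(430,20,260)],55)
E
```

```text
pos [ 497.0984 -402.3197   23.3059] rot [-176.58    -31.0032   83.5557] q [-49.6923  45.7998  78.2495  19.7261  81.3053 -51.6283] F [ 0.65   -0.3608  0.9607]
[[ 0.0962  0.9954 -0.0016]
 [ 0.8517 -0.0815  0.5176]
 [ 0.5151 -0.0511 -0.8556]]
(470, -400, 120) n 2 per row [ 0.0246 -0.0161 -0.0407]
(430, -250, 250) n 4 per row [ 0.0477 -0.0147 -0.0084]
(430, 20, 260) n 5 per row [ 0.047  -0.0045  0.0262]
```

Call:
{"name": "arm_command", "arguments": {"motion": [{"offset": [0.0123, -0.008, -0.0203], "spin": 0}, {"offset": [0.0123, -0.008, -0.0203], "spin": 0}, {"offset": [0.0123, -0.008, -0.0203], "spin": 0}, {"offset": [0.0123, -0.008, -0.0203], "spin": 0}]}}

```text
time_s: 13.92
ee_pos: [469.6, -400.0, 122.0]
ee_rot: [-176.6, -30.9, 83.6]
force: [-0.7, 0.5, -3.3]
gripper_width: 23.3
gripper_force: 60.0
```

Call:
{"name": "arm_command", "arguments": {"motion": [{"offset": [0.038, -0.0118, -0.0067], "spin": 0}, {"offset": [0.038, -0.0118, -0.0067], "spin": 0}, {"offset": [0.038, -0.0118, -0.0067], "spin": 0}, {"offset": [0.038, -0.0118, -0.0067], "spin": 0}, {"offset": [0.038, -0.0118, -0.0067], "spin": 0}]}}

```text
time_s: 14.55
ee_pos: [428.9, -249.4, 251.2]
ee_rot: [-176.6, -31.0, 83.6]
force: [0.7, 0.6, -2.5]
gripper_width: 23.6
gripper_force: 60.0
```

Call:
{"name": "arm_command", "arguments": {"motion": [{"offset": [0.039, -0.0038, 0.0218], "spin": 0}, {"offset": [0.039, -0.0038, 0.0218], "spin": 0}, {"offset": [0.039, -0.0038, 0.0218], "spin": 0}, {"offset": [0.039, -0.0038, 0.0218], "spin": 0}, {"offset": [0.039, -0.0038, 0.0218], "spin": 0}]}}

```text
time_s: 15.18
ee_pos: [428.5, -25.1, 258.4]
ee_rot: [-176.6, -31.0, 83.6]
force: [0.7, -0.6, -3.2]
gripper_width: 23.2
gripper_force: 60.0
```

Call:
{"name": "arm_command", "arguments": {"motion": [{"offset": [0.039, -0.0038, 0.0218], "spin": 0}, {"offset": [0, 0, 0], "spin": -0.07}, {"offset": [0, 0, 0], "spin": 0}]}}

```text
time_s: 15.55
ee_pos: [428.6, 18.7, 259.8]
ee_rot: [-179.0, -31.1, 88.3]
force: [1.0, -1.0, -3.1]
gripper_width: 23.6
gripper_force: 60.0
```

```bash
python3 - <<'E'
from h import *
legs([(435,60,115)],50)
ims=[]
for c in ('top','scene'):
    im,d=env.grab_frame(c); cv2.imwrite(c+'2.png',im); np.save(c+'2.npy',d); P=cloud(c,d)
    for n in ('loose_mid','loose_claw'):
        for r in env.pinpoint(c,n)[:2]: print(c,n,round(r['score'],2),np.array(r['location']))
    hsv=cv2.cvtColor(im,cv2.COLOR_BGR2HSV)
    k=((hsv[...,0]<15)&(hsv[...,1]>170)&(hsv[...,2]>110)&(d>0)&(P[...,2]>200)&(P[...,2]<330)&(P[...,1]<150)&(P[...,1]>-80)&(P[...,0]>350)&(P[...,0]<520))
    q=P[k]; print(c,k.sum(), q.min(0),q.max(0)) if k.any() else print(c,'none')
    u,v,_=proj(c,(430,50,260)); u=int(np.clip(u,75,485)); v=int(np.clip(v,75,345)); ims.append(cv2.resize(im[v-75:v+75,u-75:u+75],(400,400)))
cv2.imwrite('pics/p4.png',np.hstack(ims))
E
```

```text
pos [428.5711  18.7378 259.8328] rot [-179.0277  -31.1034   88.291 ] q [-20.4227   7.9754 105.7981  29.451   79.7027 -27.8511] F [ 0.98   -0.9599 -3.0832]
[[ 0.0255  0.9997 -0.0016]
 [ 0.8559 -0.0211  0.5168]
 [ 0.5166 -0.0145 -0.8561]]
(435, 60, 115) n 4 per row [-0.0098  0.0019  0.0363]
top loose_mid 0.71 [233. 233.]
top loose_claw 0.81 [215.4 233.9]
top 290 [416.9522  15.9286 256.1362] [442.4614 128.1876 328.4679]
scene loose_mid 0.57 [256.4 218.4]
scene loose_mid 0.23 [321.2 248.2]
scene loose_claw 0.76 [240.8 222.9]
scene 155 [414.1403  16.5219 236.2869] [442.4554 137.4938 323.5455]
```

View pics/p4.png

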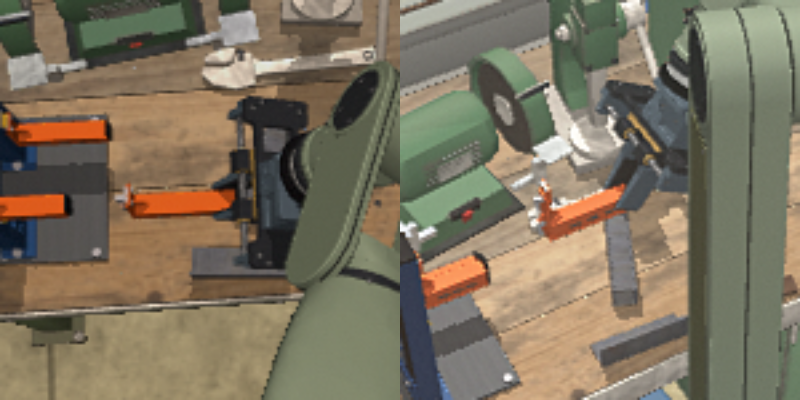

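The picture shows the arm held level by the nose, with its plate toward the rack and nearly in line with it. Now measuring its pose relative to the TCP.

```bash
cat > rel.py <<'E'
from h import *
import sys
def tri(uvt,uvs):
    A=[];b=[]
    for c,uv in (('top',uvt),('scene',uvs)):
        a=unproj(c,uv,0);d=unproj(c,uv,1)-a;d/=np.linalg.norm(d);M=np.eye(3)-np.outer(d,d);A.append(M);b.append(M@a)
    x=np.linalg.lstsq(np.vstack(A),np.hstack(b),rcond=None)[0]; return x
E
python3 - <<'E'
from rel import *
p=np.array([428.6,18.7,259.8])
print('mid',tri((233,233),(256.4,218.4))-p,'claw',tri((215.4,233.9),(240.8,222.9))-p)
im=cv2.imread('top2.png').astype(float); d=np.load('top2.npy'); P=cloud('top',d); w=np.clip((im[...,2]-im[...,0]-110)/60,0,1)
pts=[];zz=[]
for c in range(221,247):
    col=w[222:246,c]
    if col.sum()>4:
        cc=(col*np.arange(222,246)).sum()/col.sum(); r=int(round(cc)); pts.append([*atz('top',(c,cc),264.5)[:2],np.median(P[r-1:r+2,c,2]),col.sum()])
pts=np.array(pts); print(pts)
k=(pts[:,2]<275)
f=np.polyfit(pts[k,1],pts[k,2],1); print('z slope deg',np.degrees(np.arctan(f[0])),'z at y60',np.polyval(f,60))
f=np.polyfit(pts[k,1],pts[k,0],1); print('x slope deg',np.degrees(np.arctan(f[0])),'x at y60',np.polyval(f,60))
E
```

```text
mid [ 2.93   53.9355 -5.2132] claw [  4.7559 107.7516  -0.8131]
[[430.7809 104.447  262.9538   7.2667]
 [430.6051 101.521  263.7108   7.2833]
 [430.4031  98.5962 265.6675   7.2833]
 [430.4063  95.6616 265.2905   7.4167]
 [430.9996  92.6984 262.062    7.9833]
 [430.8193  89.7721 265.5067   8.    ]
 [430.5956  86.8478 263.5844   7.9833]
 [430.3936  83.9226 264.6798   7.9833]
 [430.2133  80.9962 261.1016   8.    ]
 [430.0113  78.0709 263.5007   8.    ]
 [429.8093  75.1456 266.8348   8.    ]
 [429.6073  72.2203 262.0735   8.    ]
 [429.4052  69.295  264.8205   8.    ]
 [429.2032  66.3697 267.1548   8.    ]
 [429.0012  63.4444 264.1062   8.    ]
 [429.1343  60.5014 268.7      7.75  ]
 [429.6193  57.5391 263.549    7.2833]
 [429.4434  54.6119 265.1183   7.2667]
 [429.4009  51.6775 266.4824   7.1667]
 [429.2259  48.7501 265.016    7.15  ]
 [429.1887  45.8152 268.3973   7.05  ]
 [429.0709  42.8845 267.1275   7.    ]
 [429.3045  39.934  263.6068   7.2667]
 [428.6668  37.0326 264.4432   7.    ]
 [428.4647  34.1066 266.5694   7.    ]
 [427.6268  31.2172 267.5197   6.5333]]
z slope deg -2.299190501358014 z at y60 265.2973336687801
x slope deg 1.9135739249062478 x at y60 429.40829636111584
```

```bash
python3 - <<'E'
from rel import *
def fit(c,tag,lo,hi,z0,tol=7):
    im=cv2.imread(f'{c}{tag}.png').astype(float); d=np.load(f'{c}{tag}.npy'); P=cloud(c,d); w=(im[...,2]-im[...,0])>110
    k=w&(d>0)&np.all((P>np.array([*lo,z0-tol]))&(P<np.array([*hi,z0+tol])),-1)
    k=cv2.erode(k.astype(np.uint8),np.ones((3,3)))>0
    q=P[k]; y0=(lo[1]+hi[1])/2; A=np.c_[np.ones(len(q)),q[:,1]-y0,q[:,0]-q[:,0].mean()]; x,_,_,_=np.linalg.lstsq(A,q[:,2],rcond=None); r=(q[:,2]-A@x)
    print(c,tag,len(q),'z %.2f pitch %.2f roll %.2f std %.2f'%(x[0],*np.degrees(x[1:]),r.std()))
fit('top',1,(545,190),(580,270),88); fit('top',1,(430,215),(465,280),214); fit('scene',1,(545,190),(580,270),88); fit('scene',1,(430,215),(465,280),214);fit('top',1,(500,-405),(535,-320),28);fit('scene',1,(500,-405),(535,-320),28)
fit('top',2,(410,35),(450,110),264.5); fit('scene',2,(410,35),(450,110),264.5)
E
```

```text
top 1 46 z 88.33 pitch 0.28 roll -4.46 std 2.96
top 1 91 z 213.79 pitch -0.50 roll 0.51 std 2.62
scene 1 0 z 0.00 pitch 0.00 roll 0.00 std nan
scene 1 28 z 215.46 pitch 3.60 roll -13.39 std 1.97
top 1 56 z 27.81 pitch -0.19 roll -5.84 std 3.31
scene 1 9 z 28.13 pitch 4.51 roll -6.58 std 2.04
top 2 101 z 264.76 pitch -0.53 roll -7.13 std 2.38
scene 2 36 z 265.01 pitch 0.22 roll -19.63 std 2.07<stdin>:6: RuntimeWarning: Mean of empty slice.
  ret = ret.dtype.type(ret / rcount)
  ret = _var(a, axis=axis, dtype=dtype, out=out, ddof=ddof,
  arrmean = um.true_divide(arrmean, div, out=arrmean,
  ret = ret.dtype.type(ret / rcount)
```

```bash
python3 - <<'E'
from h import *
legs([(444,70,100),(445,165,100)],50)
E
```

```text
pos [429.3725  17.8657 258.921 ] rot [-178.9644  -31.1517   88.1424] q [-20.5226   8.1201 105.7843  29.4886  79.6453 -27.8803] F [ 0.027   0.5546 -2.9934]
[[ 0.0277  0.9996 -0.0013]
 [ 0.8554 -0.0231  0.5175]
 [ 0.5173 -0.0155 -0.8557]]
(444, 70, 100) n 4 per row [-0.0093  0.004   0.0407]
(445, 165, 100) n 2 per row [ 0.0406 -0.0006  0.0246]
```

Call:
{"name": "arm_command", "arguments": {"motion": [{"offset": [-0.0093, 0.004, 0.0407], "spin": 0}, {"offset": [-0.0093, 0.004, 0.0407], "spin": 0}, {"offset": [-0.0093, 0.004, 0.0407], "spin": 0}, {"offset": [-0.0093, 0.004, 0.0407], "spin": 0}]}}

```text
time_s: 16.35
ee_pos: [444.8, 70.4, 99.0]
ee_rot: [-179.0, -31.1, 88.2]
force: [0.8, -0.3, -3.0]
gripper_width: 23.4
gripper_force: 60.0
```

Call:
{"name": "arm_command", "arguments": {"motion": [{"offset": [0.0203, -0.0003, 0.0123], "spin": 0}, {"offset": [0.0203, -0.0003, 0.0123], "spin": 0}, {"offset": [0.0203, -0.0003, 0.0123], "spin": 0}, {"offset": [0.0203, -0.0003, 0.0123], "spin": 0}, {"offset": [0, 0, 0], "spin": 0}]}}

```text
time_s: 16.98
ee_pos: [444.9, 166.1, 100.0]
ee_rot: [-179.0, -31.2, 88.3]
force: [-0.2, -0.8, -3.1]
gripper_width: 23.5
gripper_force: 60.0
```

```bash
python3 - <<'E'
from rel import *
ps=[];loc={}
for c in ('top','scene'):
    im,d=env.grab_frame(c); cv2.imwrite(c+'3.png',im); np.save(c+'3.npy',d)
    for n in ('loose_claw','bare_slot','upper_nose','loose_mid'):
        r=env.pinpoint(c,n)[:1]; ps.append(np.array(env.state()['ee_pos']))
        if r: loc[c,n]=r[0]['location']; print(c,n,round(r[0]['score'],2),np.array(r[0]['location']))
ps=np.array(ps); p=ps.mean(0); print('tcp mean',p,ps.std(0))
for n in ('loose_claw','bare_slot','upper_nose','loose_mid'):
    if ('top',n) in loc and ('scene',n) in loc: print(n,tri(loc['top',n],loc['scene',n]))
legs([(445,180,100)],20)
im=cv2.imread('top3.png').astype(float); w=np.clip((im[...,2]-im[...,0]-110)/60,0,1); d=np.load('top3.npy'); P=cloud('top',d)
for c in range(176,206,2):
    col=w[222:252,c]; 
    if col.sum()>4:
        cc=(col*np.arange(222,252)).sum()/col.sum(); r=int(round(cc)); print(c,col.sum().round(1),atz('top',(c,cc),105)[:2],P[r,c,2].round())
t=cv2.resize(im[180:260,140:240],(500,400)); s=cv2.imread('scene3.png'); cv2.imwrite('pics/p5.png',np.hstack([t,cv2.resize(s[190:310,155:245],(300,400))]))
E
```

```text
top loose_claw 0.54 [174.7 239.7]
top bare_slot 0.9 [168.2 238.7]
top upper_nose 0.87 [194.7 234.4]
top loose_mid 0.79 [193.4 237.9]
scene loose_claw 0.66 [204.2 265.6]
scene bare_slot 0.66 [202.5 272.9]
scene upper_nose 0.91 [219.2 242.7]
scene loose_mid 0.64 [219.5 265.1]
tcp mean [445.2549 164.8194  99.9873] [0.0724 0.139  0.0532]
loose_claw [446.2944 273.3133 111.3645]
bare_slot [449.5086 292.2416  83.1748]
upper_nose [450.5375 201.2493 183.5989]
loose_mid [453.9351 217.5958  70.3827]
pos [445.1366 165.0227 100.0404] rot [-178.9968  -31.1507   88.1915] q [ -1.6642  18.2582 119.8017  41.534   51.2693 -29.433 ] F [ 0.2684 -0.5099 -3.7785]
[[ 0.027   0.9996 -0.0012]
 [ 0.8554 -0.0225  0.5175]
 [ 0.5173 -0.015  -0.8557]]
(445, 180, 100) n 1 per row [ 0.0128 -0.0005  0.0078]
176 9.8 [461.0033 268.5774] 212.0
178 9.6 [461.0439 262.0049] 211.0
180 11.3 [458.4844 255.5038] 217.0
182 11.2 [457.798  248.9528] 219.0
184 11.0 [457.4081 242.3933] 216.0
186 11.0 [456.9617 235.8355] 214.0
188 4.2 [441.0943 229.7622] 104.0
190 5.0 [441.8731 223.1786] 101.0
192 7.0 [444.7353 216.5236] 107.0
194 6.6 [444.8595 209.956 ] 108.0
196 6.2 [445.0545 203.3849] 105.0
198 6.0 [445.0367 196.8202] 100.0
200 6.8 [446.0251 190.2177] 104.0
202 6.7 [445.293  183.6776] 103.0
204 5.2 [445.6903 177.0942] 107.0[ WARN:0@8.878] global loadsave.cpp:1063 imwrite_ Unsupported depth image for selected encoder is fallbacked to CV_8U.
```

View pics/p5.png

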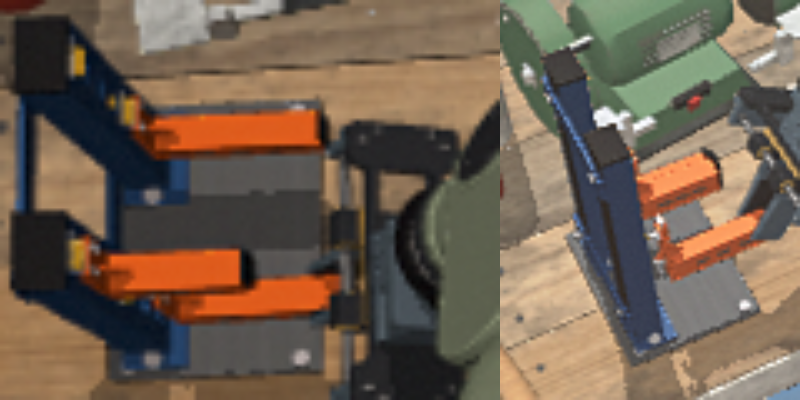

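View: the loose arm sits under the upper arm, in line with the bare upright, with its claws about 17 mm short of the face (crop (165,305)). I'll advance gently and watch the force.

Call:
{"name": "arm_command", "arguments": {"motion": [{"offset": [0.0026, 0, 0.0016], "spin": 0}, {"offset": [0.0026, 0, 0.0016], "spin": 0}, {"offset": [0.0026, 0, 0.0016], "spin": 0}, {"offset": [0, 0, 0], "spin": 0}]}}

```text
time_s: 17.98
ee_pos: [445.1, 174.8, 99.9]
ee_rot: [-179.0, -31.2, 88.3]
force: [-0.4, 0.3, -4.3]
gripper_width: 23.6
gripper_force: 60.0
```

Call:
{"name": "arm_command", "arguments": {"motion": [{"offset": [0.0026, 0, 0.0016], "spin": 0}, {"offset": [0, 0, 0], "spin": 0}]}}

```text
time_s: 18.23
ee_pos: [445.4, 178.0, 100.2]
ee_rot: [-179.0, -31.2, 88.2]
force: [0.3, 0.3, -2.1]
gripper_width: 23.7
gripper_force: 60.0
```

Call:
{"name": "arm_command", "arguments": {"motion": [{"offset": [0.0017, 0, 0.001], "spin": 0}, {"offset": [0, 0, 0], "spin": 0}]}}

```text
time_s: 18.48
ee_pos: [445.3, 179.8, 100.1]
ee_rot: [-179.0, -31.2, 88.2]
force: [-0.0, 0.5, -1.0]
gripper_width: 23.6
gripper_force: 60.0
```

Call:
{"name": "arm_command", "arguments": {"motion": [{"offset": [0.0017, 0, 0.001], "spin": 0}, {"offset": [0, 0, 0], "spin": 0}]}}

```text
time_s: 18.73
ee_pos: [445.3, 181.7, 100.0]
ee_rot: [-179.0, -31.2, 88.2]
force: [-0.6, 1.6, -2.5]
gripper_width: 23.5
gripper_force: 60.0
```

Call:
{"name": "arm_command", "arguments": {"motion": [{"offset": [0.0017, 0, 0.001], "spin": 0}, {"offset": [0, 0, 0], "spin": 0}]}}

```text
time_s: 18.98
ee_pos: [445.4, 183.2, 99.8]
ee_rot: [-179.0, -31.1, 88.2]
force: [-0.5, -2.8, -2.4]
gripper_width: 23.7
gripper_force: 60.0
```

Call:
{"name": "arm_command", "arguments": {"motion": [{"offset": [0.0013, 0, 0.0008], "spin": 0}, {"offset": [0, 0, 0], "spin": 0}]}}

```text
time_s: 19.23
ee_pos: [445.5, 184.2, 99.6]
ee_rot: [-179.0, -31.0, 88.3]
force: [0.2, -6.1, -2.1]
gripper_width: 23.5
gripper_force: 60.0
```

Call:
{"name": "arm_command", "arguments": {"motion": [{"offset": [0.0013, 0, 0.0008], "spin": 0}, {"offset": [0, 0, 0], "spin": 0}]}}

```text
time_s: 19.48
ee_pos: [445.5, 184.8, 98.9]
ee_rot: [-179.1, -30.9, 88.3]
force: [-0.8, -9.7, -2.9]
gripper_width: 23.9
gripper_force: 60.0
```

```bash
python3 - <<'E'
from rel import *
ps=[];loc={}
for c in ('top','scene'):
    im,d=env.grab_frame(c); cv2.imwrite(c+'4.png',im); np.save(c+'4.npy',d); ps.append(np.r_[env.state()['ee_pos'],env.state()['force'],env.state()['torque']])
print(np.mean(ps,0))
for c in ('scene',):
    for n in ('loose_claw','bare_slot','post_bare_catch_low'):
        for r in env.pinpoint(c,n)[:1]: print(c,n,round(r['score'],2),np.array(r['location']),[proj(c,p)[:2] for p in ((447.4,294.5,82),(447.4,294.5,98.5))])
s=cv2.imread('scene4.png'); cv2.imwrite('pics/p6.png',cv2.resize(s[225:295,175:255],(800,600)*1 if 0 else (686,600),interpolation=cv2.INTER_CUBIC))
E
```

```text
[445.5024 184.7695  98.9507  -0.7594 -10.7375  -4.2664  -2.0412   0.1022
   0.0421]
scene loose_claw 0.79 [201.7 268.3] [array([199.7981, 273.1551]), array([199.2595, 270.2474])]
scene bare_slot 0.73 [200. 274.] [array([199.7981, 273.1551]), array([199.2595, 270.2474])]Traceback (most recent call last):
  File "<stdin>", line 8, in <module>
ValueError: it knows: angle_iron, bare_slot, flat_bar, hammer, loose_claw, loose_mid, mate_arm, rest_mid, spanner, steel_rule, try_square, tube_mid, upper_nose
```

Call:
{"name": "arm_command", "arguments": {"motion": [{"offset": [-0.001, 0, 0.0017], "spin": 0}, {"offset": [-0.001, 0, 0.0017], "spin": 0}, {"offset": [0, 0, 0], "spin": 0}]}}

```text
time_s: 20.05
ee_pos: [445.6, 185.4, 95.4]
ee_rot: [-179.1, -31.0, 88.2]
force: [-0.4, -8.3, -2.0]
gripper_width: 23.4
gripper_force: 60.0
```

Call:
{"name": "arm_command", "arguments": {"motion": [{"offset": [-0.001, 0, 0.0017], "spin": 0}, {"offset": [-0.001, 0, 0.0017], "spin": 0}, {"offset": [0, 0, 0], "spin": 0}]}}

```text
time_s: 20.42
ee_pos: [445.9, 185.5, 91.9]
ee_rot: [-179.1, -31.0, 88.3]
force: [-0.6, -8.2, 0.1]
gripper_width: 23.5
gripper_force: 60.0
```

Call:
{"name": "arm_command", "arguments": {"motion": [{"offset": [-0.001, 0, 0.0017], "spin": 0}, {"offset": [-0.001, 0, 0.0017], "spin": 0}, {"offset": [0, 0, 0], "spin": 0}]}}

```text
time_s: 20.8
ee_pos: [446.3, 185.5, 88.3]
ee_rot: [-179.2, -31.0, 88.3]
force: [-0.3, -9.7, 2.1]
gripper_width: 23.7
gripper_force: 60.0
```

Call:
{"name": "arm_command", "arguments": {"motion": [{"offset": [-0.001, 0, 0.0017], "spin": 0}, {"offset": [-0.001, 0, 0.0017], "spin": 0}, {"offset": [0, 0, 0], "spin": 0}]}}

```text
time_s: 21.18
ee_pos: [445.9, 185.5, 83.7]
ee_rot: [-179.1, -31.0, 88.3]
force: [0.3, -7.8, -4.0]
gripper_width: 23.7
gripper_force: 60.0
```

```bash
python3 - <<'E'
from rel import *
for c in ('top','scene'):
    im,d=env.grab_frame(c); cv2.imwrite(c+'4.png',im); s=env.state(); print(np.array(s['ee_pos']),np.array(s['force']),np.array(s['torque']),np.array(s['ee_rot']))
s=cv2.imread('scene4.png'); t=cv2.imread('top4.png'); cv2.imwrite('pics/p6.png',np.hstack([cv2.resize(t[205:260,145:200],(400,400)),cv2.resize(s[235:290,180:235],(400,400))]))
E
```

```text
[445.8684 185.5149  83.7161] [-0.1262 -7.2041 -1.9577] [-1.741  -0.0084 -0.0665] [-179.1158  -30.9976   88.2603]
[445.8718 185.5333  83.724 ] [ 0.9215 -7.4025 -2.2098] [-1.7401  0.0662 -0.0797] [-179.1156  -30.9969   88.2622]
```

View pics/p6.png

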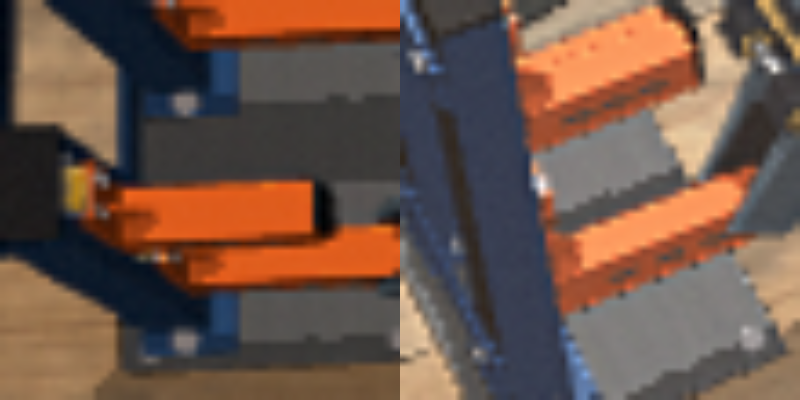

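The arm hangs against the bare upright, level with its neighbour. I'll press further to find the bottom stop.

Call:
{"name": "arm_command", "arguments": {"motion": [{"offset": [-0.0008, 0, 0.0013], "spin": 0}, {"offset": [0, 0, 0], "spin": 0}]}}

```text
time_s: 21.52
ee_pos: [445.7, 185.6, 82.1]
ee_rot: [-179.1, -31.0, 88.3]
force: [0.7, -6.8, -3.1]
gripper_width: 23.3
gripper_force: 60.0
```

Call:
{"name": "arm_command", "arguments": {"motion": [{"offset": [-0.0008, 0, 0.0013], "spin": 0}, {"offset": [0, 0, 0], "spin": 0}]}}

```text
time_s: 21.78
ee_pos: [445.7, 185.6, 80.7]
ee_rot: [-179.1, -31.0, 88.3]
force: [-0.1, -8.2, -2.5]
gripper_width: 23.5
gripper_force: 60.0
```

Call:
{"name": "arm_command", "arguments": {"motion": [{"offset": [-0.0008, 0, 0.0013], "spin": 0}, {"offset": [0, 0, 0], "spin": 0}]}}

```text
time_s: 22.02
ee_pos: [445.9, 185.5, 79.9]
ee_rot: [-179.2, -31.0, 88.3]
force: [-1.9, -10.4, 2.6]
gripper_width: 23.7
gripper_force: 60.0
```

Call:
{"name": "arm_command", "arguments": {"motion": [{"offset": [-0.0008, 0, 0.0013], "spin": 0}, {"offset": [0, 0, 0], "spin": 0}]}}

```text
time_s: 22.28
ee_pos: [446.1, 185.6, 79.1]
ee_rot: [-179.2, -31.1, 88.4]
force: [-2.2, -11.9, 9.5]
gripper_width: 23.8
gripper_force: 60.0
```

Call:
{"name": "arm_command", "arguments": {"motion": [{"offset": [-0.0008, 0, 0.0013], "spin": 0}, {"offset": [0, 0, 0], "spin": 0}]}}

```text
time_s: 22.52
ee_pos: [446.4, 185.7, 78.4]
ee_rot: [-179.3, -31.1, 88.4]
force: [-2.8, -15.7, 15.7]
gripper_width: 23.2
gripper_force: 60.0
```

Call:
{"name": "arm_command", "arguments": {"motion": [{"offset": [-0.0008, 0, 0.0013], "spin": 0}, {"offset": [0, 0, 0], "spin": 0}]}}

```text
time_s: 22.78
ee_pos: [446.7, 185.8, 77.8]
ee_rot: [-179.4, -31.2, 88.5]
force: [-4.7, -18.8, 22.7]
gripper_width: 23.8
gripper_force: 60.1
```

```bash
python3 - <<'E'
from rel import *
F=[]
for c in ('top','scene'):
    for _ in range(2):
        im,d=env.grab_frame(c); s=env.state(); F.append(np.r_[s['ee_pos'],s['force'],s['torque']])
    cv2.imwrite(c+'5.png',im); np.save(c+'5.npy',d)
    im=im.astype(float); P=cloud(c,d); w=(im[...,2]-im[...,0])>110
    for nm,lo,hi in (('mate',(545,185,78),(580,270,98)),('loose',(428,205 if c=='scene' else 170,70),(465,275,100))):
        k=cv2.erode((w&(d>0)&np.all((P>np.array(lo))&(P<np.array(hi)),-1)).astype(np.uint8),np.ones((3,3)))>0
        if k.any(): print(c,nm,k.sum(),np.median(P[k],0),P[k][:,2].std())
print(np.mean(F,0))
E
```

```text
top mate 95 [561.7983 233.1048  87.7392] 3.5263053338919894
top loose 79 [444.9091 223.4433  83.7116] 3.0443238392489045
scene loose 51 [447.8807 240.5187  85.6874] 3.09927922207009
[446.6635 185.7442  77.851   -4.7403 -18.1177  22.694   -0.841    0.7835
   0.7234]
```

Call:
{"name": "arm_command", "arguments": {"motion": [{"offset": [0.0008, 0, -0.0013], "spin": 0}, {"offset": [0.0008, 0, -0.0013], "spin": 0}, {"offset": [0.0008, 0, -0.0013], "spin": 0}, {"offset": [-0.0012, 0, -0.0025], "spin": 0}, {"offset": [0, 0, 0], "spin": 0}]}}

```text
time_s: 23.6
ee_pos: [445.1, 185.2, 81.5]
ee_rot: [-178.9, -31.3, 88.2]
force: [0.1, 4.6, -2.9]
gripper_width: 23.3
gripper_force: 60.0
```

Call:
{"name": "arm_command", "arguments": {"motion": [{"offset": [0.0008, 0, -0.0013], "spin": 0}, {"offset": [0, 0, 0], "spin": 0}]}}

```text
time_s: 23.85
ee_pos: [445.0, 184.8, 82.8]
ee_rot: [-179.0, -31.2, 88.2]
force: [0.8, 5.8, -3.1]
gripper_width: 23.3
gripper_force: 60.0
```

Call:
{"name": "arm_command", "arguments": {"motion": [{"offset": [0.0008, 0, -0.0013], "spin": 0}, {"offset": [0, 0, 0], "spin": 0}]}}

```text
time_s: 24.1
ee_pos: [444.9, 184.7, 84.2]
ee_rot: [-178.9, -31.2, 88.2]
force: [-0.3, 4.9, -2.3]
gripper_width: 23.5
gripper_force: 60.0
```

Call:
{"name": "arm_command", "arguments": {"motion": [{"offset": [0.0008, 0, -0.0013], "spin": 0}, {"offset": [0, 0, 0], "spin": 0}]}}

```text
time_s: 24.35
ee_pos: [444.8, 184.6, 85.5]
ee_rot: [-178.9, -31.2, 88.2]
force: [0.7, 4.3, -5.3]
gripper_width: 23.7
gripper_force: 60.0
```

Call:
{"name": "arm_command", "arguments": {"motion": [{"offset": [0.0008, 0, -0.0013], "spin": 0}, {"offset": [0, 0, 0], "spin": 0}]}}

```text
time_s: 24.6
ee_pos: [444.8, 184.7, 87.0]
ee_rot: [-178.9, -31.2, 88.2]
force: [0.0, 6.7, -6.3]
gripper_width: 23.3
gripper_force: 60.0
```

Call:
{"name": "arm_command", "arguments": {"motion": [{"offset": [0.0008, 0, -0.0013], "spin": 0}, {"offset": [0, 0, 0], "spin": 0}]}}

```text
time_s: 24.85
ee_pos: [444.6, 184.6, 87.9]
ee_rot: [-178.9, -31.1, 88.2]
force: [0.9, 7.6, -9.2]
gripper_width: 23.6
gripper_force: 60.0
```

Call:
{"name": "arm_command", "arguments": {"motion": [{"offset": [-0.0008, 0, 0.0013], "spin": 0}, {"offset": [-0.0008, 0, 0.0013], "spin": 0}, {"offset": [-0.0008, 0, 0.0013], "spin": 0}, {"offset": [0.0016, 0, 0.001], "spin": 0}, {"offset": [0, 0, 0], "spin": 0}]}}

```text
time_s: 25.48
ee_pos: [445.6, 185.6, 84.1]
ee_rot: [-179.1, -31.1, 88.3]
force: [-0.5, -4.0, -0.2]
gripper_width: 23.9
gripper_force: 60.0
```

```bash
python3 - <<'E'
from rel import *
F=[]
for c in ('top','scene'):
    im,d=env.grab_frame(c); s=env.state(); F.append(np.r_[s['ee_pos'],s['force'],s['torque']])
    cv2.imwrite(c+'5.png',im); im=im.astype(float); P=cloud(c,d); w=(im[...,2]-im[...,0])>110
    for nm,lo,hi in (('mate',(545,185,78),(580,270,98)),('loose',(428,170,70),(465,275,100))):
        k=cv2.erode((w&(d>0)&np.all((P>np.array(lo))&(P<np.array(hi)),-1)).astype(np.uint8),np.ones((3,3)))>0
        if k.any(): q=P[k];f=np.polyfit(q[:,1]-234,q[:,2],1);print(c,nm,k.sum(),np.median(q,0),q[:,2].std(),'pitch',np.degrees(f[0]),'z mid',f[1])
print(np.mean(F,0))
s=cv2.imread('scene5.png'); t=cv2.imread('top5.png'); cv2.imwrite('pics/p7.png',np.hstack([cv2.resize(t[205:260,145:200],(400,400),interpolation=cv2.INTER_CUBIC),cv2.resize(s[225:280,175:230],(400,400),interpolation=cv2.INTER_CUBIC)]))
E
```

```text
top mate 90 [562.5731 225.3687  87.6589] 3.4302968953998394 pitch 0.5234951767028329 z mid 87.9301221915736
top loose 78 [444.1243 226.1103  87.9637] 3.457590469095216 pitch -1.3188897312101584 z mid 88.18910628485399
scene loose 45 [446.0903 224.2483  89.2232] 3.4514099996850627 pitch 0.27806865629974403 z mid 89.12270065904555
[445.5952 185.6039  84.0563  -0.5882  -3.9091  -0.36    -0.6447   0.0214
  -0.0092]
```

View pics/p7.png

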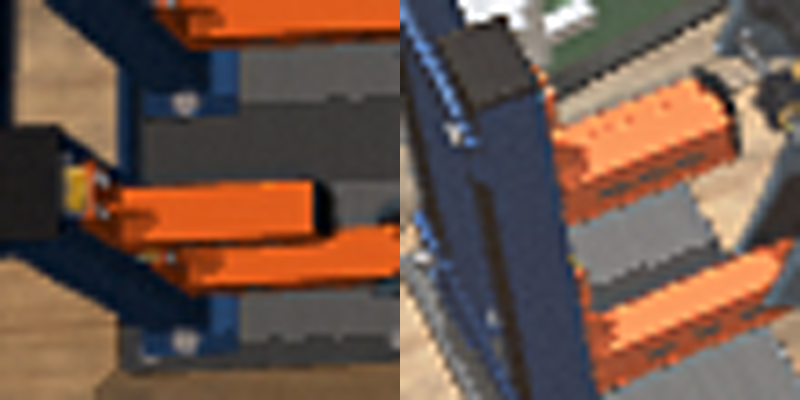

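Call:
{"name": "arm_command", "arguments": {"motion": [{"offset": [0, 0, 0], "spin": 0}, {"offset": [0, 0, 0], "spin": 0}, {"offset": [0, 0, 0], "spin": 0}], "jaw": 0.06, "newtons": 20}}

```text
time_s: 25.95
ee_pos: [445.3, 186.4, 84.2]
ee_rot: [-179.0, -31.2, 88.2]
force: [-1.0, -0.7, -0.6]
gripper_width: 50.8
gripper_force: 0.0
```

Call:
{"name": "arm_command", "arguments": {"motion": [{"offset": [-0.012, 0, -0.016], "spin": 0}, {"offset": [-0.024, 0, -0.032], "spin": 0}, {"offset": [-0.03, 0, -0.04], "spin": 0}, {"offset": [-0.03, 0, -0.04], "spin": 0}]}}

```text
time_s: 26.45
ee_pos: [442.7, 36.8, 144.7]
ee_rot: [-179.0, -31.2, 88.3]
force: [1.6, 0.4, 0.4]
gripper_width: 59.8
gripper_force: 0.0
```

```bash
cat > chk.py <<'E'
from rel import *
for c in ('top','scene'):
    im,d=env.grab_frame(c); cv2.imwrite(c+'6.png',im); im=im.astype(float); P=cloud(c,d); w=(im[...,2]-im[...,0])>110
    for nm,lo,hi in (('mate',(545,185,78),(580,270,98)),('loose',(428,170,70),(465,275,100))):
        k=cv2.erode((w&(d>0)&np.all((P>np.array(lo))&(P<np.array(hi)),-1)).astype(np.uint8),np.ones((3,3)))>0
        if k.any(): q=P[k];f=np.polyfit(q[:,1]-234,q[:,2],1);print(c,nm,k.sum(),np.median(q,0),'ymin',q[:,1].min(),'pitch',np.degrees(f[0]),'z mid',f[1])
E
python3 chk.py; python3 - <<'E'
from h import *
s,p,R=st(); print(p,np.array(s['ee_rot']),np.array(s['qpos']),s['time_s'])
Q=cloud('top',np.load('top1.npy')).reshape(-1,3)
k=(Q[:,2]>29)&(Q[:,2]<42)&(abs(Q[:,0]-522)<90)&(abs(Q[:,1]+25)<90)
r=cv2.minAreaRect(Q[k,:2].astype(np.float32)); print(k.sum(),r,np.median(Q[k],0))
E
```

```text
top mate 106 [562.1846 229.4928  86.7847] ymin 187.94752608616895 pitch 0.08200179734137038 z mid 86.94074603543089
top loose 81 [444.4829 226.7942  85.2045] ymin 186.96579749936228 pitch 0.713801232421916 z mid 85.4962237703454
scene loose 71 [446.3359 228.6229  86.5085] ymin 186.10850179972772 pitch 0.7319354435287861 z mid 86.93298823411921
[445.1087  34.4051 145.4981] [-179.3281  -31.0227   88.1262] [-17.9292  15.7363 114.5366  33.1525  64.1138 -34.8415] 26.55
406 ((522.3511962890625, -25.31305694580078), (35.63815689086914, 150.2678680419922), 65.90966033935547) [519.6944 -24.6776  34.4593]
```

```bash
python3 - <<'E'
from h import *
for c in ('top','scene'):
    Q=cloud(c,np.load(c+'1.npy')); m=(np.load(c+'1.npy')>0)
    Q=Q[m]
    for x0 in range(-200,600,100):
        k=(Q[:,0]>x0)&(Q[:,0]<x0+100)&(Q[:,1]<-150)&(Q[:,1]>-1300)
        print(c,x0,[(y,int(Q[k&(abs(Q[:,1]-y-50)<50),2].max())) for y in range(-1300,-150,100) if (k&(abs(Q[:,1]-y-50)<50)).any()])
    print(proj(c,(0,-600,600)),proj(c,(0,-750,900)))
E
```

```text
top -200 [(-1300, -831), (-1200, -830), (-1100, -825), (-1000, -826), (-900, -832), (-800, -838), (-700, -837), (-600, -841), (-500, -839), (-400, -839), (-300, -841), (-200, 11)]
top -100 [(-1300, -831), (-1200, -831), (-1100, -828), (-1000, -829), (-900, -830), (-800, -839), (-700, -829), (-600, -840), (-500, -832), (-400, -838), (-300, -839), (-200, 10)]
top 0 [(-1300, -835), (-1200, -830), (-1100, -829), (-1000, -837), (-900, -840), (-800, -838), (-700, -832), (-600, -843), (-500, -837), (-400, -831), (-300, -836), (-200, 8)]
top 100 [(-1300, -695), (-1200, -712), (-1100, -839), (-1000, -841), (-900, -839), (-800, -838), (-700, -836), (-600, -841), (-500, -837), (-400, -829), (-300, -833), (-200, 8)]
top 200 [(-1300, -494), (-1200, -496), (-1100, -838), (-1000, -836), (-900, -831), (-800, -836), (-700, -836), (-600, -837), (-500, -829), (-400, -831), (-300, -834), (-200, -832)]
top 300 [(-1300, -281), (-1200, -233), (-1100, 7), (-1000, 9), (-900, 9), (-800, 15), (-700, 10), (-600, 15), (-500, 16), (-400, 1162), (-300, 1159), (-200, 17)]
top 400 [(-1200, -858), (-1100, 20), (-1000
[... 948 characters left out ...]
 (-500, -848), (-200, 7)]
scene 200 [(-1300, -479), (-1200, -475), (-1100, -836), (-1000, -835), (-900, 837), (-800, 839), (-700, -832), (-600, -847)]
scene 300 [(-1300, 23), (-1200, 10), (-1100, 16), (-1000, 10), (-900, 835), (-800, 839), (-700, 15), (-600, 17), (-500, 19), (-400, 20), (-300, 18), (-200, 18)]
scene 400 [(-1300, 24), (-1200, 26), (-1100, 26), (-1000, 56), (-900, 25), (-800, 822), (-700, 12), (-600, 19), (-500, 24), (-400, 12), (-300, 12), (-200, 14)]
scene 500 [(-1300, 146), (-1200, 173), (-1100, 116), (-1000, 78), (-900, 53), (-800, 782), (-700, 38), (-600, 17), (-500, 224), (-400, 95), (-300, 97), (-200, 100)]
[ 539.2266  145.2459 1444.4569] [ 626.441    30.7058 1276.0683]
```

```bash
python3 - <<'E'
from h import *
legs([(400,-120,430),(150,-420,500),(0,-420,560),(0,-400,735)],55)
E
```

```text
pos [445.1087  34.4051 145.4981] rot [-179.3281  -31.0227   88.1262] q [-17.9292  15.7363 114.5366  33.1525  64.1138 -34.8415] F [0.8356 0.4169 0.898 ]
[[ 0.028   0.9996  0.0051]
 [ 0.8565 -0.0267  0.5155]
 [ 0.5154 -0.01   -0.8569]]
(400, -120, 430) n 6 per row [ 0.0022 -0.0073 -0.0539]
(150, -420, 500) n 8 per row [-0.0285 -0.0303 -0.027 ]
(0, -420, 560) n 3 per row [ 0.0089 -0.0502 -0.0174]
(0, -400, 735) n 4 per row [ 0.0268 -0.0006 -0.0349]
```

Call:
{"name": "arm_command", "arguments": {"motion": [{"offset": [0.0022, -0.0073, -0.0539], "spin": 0}, {"offset": [0.0022, -0.0073, -0.0539], "spin": 0}, {"offset": [0.0022, -0.0073, -0.0539], "spin": 0}]}}

```text
time_s: 26.92
ee_pos: [420.9, -39.5, 287.3]
ee_rot: [-178.9, -31.2, 88.2]
force: [0.3, -0.0, -0.6]
gripper_width: 59.9
gripper_force: 0.0
```

Call:
{"name": "arm_command", "arguments": {"motion": [{"offset": [0.0022, -0.0073, -0.0539], "spin": 0}, {"offset": [0.0022, -0.0073, -0.0539], "spin": 0}, {"offset": [0.0022, -0.0073, -0.0539], "spin": 0}]}}

```text
time_s: 27.3
ee_pos: [399.6, -117.0, 429.5]
ee_rot: [-179.0, -31.2, 88.3]
force: [0.8, 0.3, -0.5]
gripper_width: 60.1
gripper_force: 0.0
```

Call:
{"name": "arm_command", "arguments": {"motion": [{"offset": [-0.0285, -0.0303, -0.027], "spin": 0}, {"offset": [-0.0285, -0.0303, -0.027], "spin": 0}, {"offset": [-0.0285, -0.0303, -0.027], "spin": 0}, {"offset": [-0.0285, -0.0303, -0.027], "spin": 0}]}}

```text
time_s: 27.8
ee_pos: [275.4, -268.4, 463.4]
ee_rot: [-179.0, -31.2, 88.3]
force: [0.3, 0.0, -1.2]
gripper_width: 60.0
gripper_force: 0.0
```

Call:
{"name": "arm_command", "arguments": {"motion": [{"offset": [-0.0285, -0.0303, -0.027], "spin": 0}, {"offset": [-0.0285, -0.0303, -0.027], "spin": 0}, {"offset": [-0.0285, -0.0303, -0.027], "spin": 0}, {"offset": [-0.0285, -0.0303, -0.027], "spin": 0}]}}

```text
time_s: 28.3
ee_pos: [151.6, -419.5, 498.6]
ee_rot: [-179.0, -31.2, 88.3]
force: [0.8, -0.1, -0.1]
gripper_width: 60.1
gripper_force: 0.0
```

```bash
python3 - <<'E'
from h import *
legs([(0,-420,560),(0,-400,735)],50)
E
```

```text
pos [ 151.647  -419.4969  498.5637] rot [-179.0369  -31.215    88.3211] q [-76.5375  19.1869  57.0972   9.5101 133.8636 -70.3762] F [ 0.8324 -0.0605 -0.079 ]
[[ 0.0251  0.9997 -0.0016]
 [ 0.8549 -0.0206  0.5184]
 [ 0.5183 -0.0144 -0.8551]]
(0, -420, 560) n 4 per row [ 0.0069 -0.0381 -0.0131]
(0, -400, 735) n 4 per row [ 0.0269 -0.0007 -0.0348]
```

Call:
{"name": "arm_command", "arguments": {"motion": [{"offset": [0.0069, -0.0381, -0.0131], "spin": 0}, {"offset": [0.0069, -0.0381, -0.0131], "spin": 0}, {"offset": [0.0069, -0.0381, -0.0131], "spin": 0}, {"offset": [0.0069, -0.0381, -0.0131], "spin": 0}]}}

```text
time_s: 28.8
ee_pos: [0.0, -418.9, 560.1]
ee_rot: [-179.0, -31.2, 88.3]
force: [-0.4, -0.5, 0.2]
gripper_width: 59.9
gripper_force: 0.0
```

Call:
{"name": "arm_command", "arguments": {"motion": [{"offset": [0.0269, -0.0007, -0.0348], "spin": 0}, {"offset": [0.0269, -0.0007, -0.0348], "spin": 0}, {"offset": [0.0269, -0.0007, -0.0348], "spin": 0}]}}

```text
time_s: 29.18
ee_pos: [0.3, -380.9, 623.8]
ee_rot: [-179.0, -28.6, 88.4]
force: [-0.0, -0.0, -0.1]
gripper_width: 60.4
gripper_force: 0.0
```

```bash
python3 - <<'E'
from h import *
legs([(0,-400,735)],50)
E
```

```text
pos [   0.2734 -380.8906  623.8077] rot [-179.0126  -28.6366   88.362 ] q [-91.0806  16.4099  41.8268  -1.4583 150.3993 -90.7787] F [-0.0467 -0.0255 -0.1437]
[[ 0.0251  0.9997 -0.0035]
 [ 0.8773 -0.0203  0.4795]
 [ 0.4793 -0.0151 -0.8775]]
(0, -400, 735) n 3 per row [ 0.0122 -0.0005 -0.0356]
```

Call:
{"name": "arm_command", "arguments": {"motion": [{"offset": [0.01, 0, -0.04], "spin": 0}, {"offset": [0.01, 0, -0.04], "spin": 0}, {"offset": [0.01, 0, -0.04], "spin": 0}, {"offset": [0.01, 0, -0.04], "spin": 0}]}}

```text
time_s: 29.68
ee_pos: [-0.3, -379.0, 646.6]
ee_rot: [-179.0, -23.3, 88.4]
force: [0.2, -0.1, -0.5]
gripper_width: 60.0
gripper_force: 0.0
```

```bash
python3 - <<'E'
from h import *
legs([],50)
E
```

```text
pos [  -0.2958 -378.9871  646.589 ] rot [-178.9631  -23.2964   88.3941] q [-91.0799  15.5242  37.3709  -1.6781 150.3986 -90.976 ] F [ 0.1768 -0.1364 -0.5138]
[[ 0.0257  0.9996 -0.007 ]
 [ 0.9181 -0.0209  0.3958]
 [ 0.3955 -0.0166 -0.9183]]
```

Call:
{"name": "arm_command", "arguments": {"motion": [{"offset": [0.022, 0.01, -0.056], "spin": 0}, {"offset": [0.022, 0, -0.056], "spin": 0}, {"offset": [0.022, 0, -0.056], "spin": 0}, {"offset": [0.022, 0, -0.056], "spin": 0}, {"offset": [0.022, 0, -0.056], "spin": 0}]}}

```text
time_s: 30.3
ee_pos: [11.5, -317.6, 698.3]
ee_rot: [-179.2, -13.8, 88.5]
force: [-0.6, -0.1, -0.5]
gripper_width: 60.1
gripper_force: 0.0
```

```bash
python3 - <<'E'
from h import *
legs([],50)
E
```

```text
pos [  11.5313 -317.6229  698.3406] rot [-179.2258  -13.8486   88.5306] q [-89.6514   8.7134  34.7453  -0.6859 150.4052 -88.8312] F [-0.5902 -0.0557 -0.5308]
[[ 0.0249  0.9997 -0.0074]
 [ 0.9706 -0.0224  0.2396]
 [ 0.2394 -0.0131 -0.9708]]
```

Call:
{"name": "arm_command", "arguments": {"motion": [{"offset": [0.005, 0.005, -0.058], "spin": 0}, {"offset": [0.005, 0, -0.058], "spin": 0}, {"offset": [0.005, 0, -0.058], "spin": 0}, {"offset": [0.005, 0, -0.058], "spin": 0}, {"offset": [0.005, 0, -0.058], "spin": 0}]}}

```text
time_s: 30.92
ee_pos: [16.5, -309.6, 736.2]
ee_rot: [-179.6, -4.7, 88.6]
force: [1.0, -0.3, 0.3]
gripper_width: 60.0
gripper_force: 0.0
```

```bash
python3 - <<'E'
from h import *
legs([],50)
E
```

```text
pos [  16.5071 -309.6213  736.1746] rot [-179.6421   -4.7322   88.6249] q [-88.9134   7.8153  26.5186  -0.3129 150.4089 -87.8188] F [ 0.9574 -0.3274  0.2589]
[[ 0.0239  0.9997 -0.0043]
 [ 0.9963 -0.0235  0.0826]
 [ 0.0825 -0.0062 -0.9966]]
```

Call:
{"name": "arm_command", "arguments": {"motion": [{"offset": [0, 0, -0.058], "spin": 0}, {"offset": [0, 0, -0.058], "spin": 0}, {"offset": [0, 0, -0.015], "spin": 0}]}}

```text
time_s: 31.3
ee_pos: [16.0, -302.4, 753.6]
ee_rot: [-179.8, -0.6, 88.6]
force: [-0.4, 0.2, 0.7]
gripper_width: 59.7
gripper_force: 0.0
```

```bash
python3 - <<'E'
from h import *
legs([],50)
E
```

```text
pos [  16.0098 -302.4093  753.59  ] rot [-179.8221   -0.5788   88.6478] q [-88.9824   7.2403  22.9285  -0.3115 150.4166 -87.9012] F [-0.3727  0.1544  0.7151]
[[ 0.0236  0.9997 -0.0029]
 [ 0.9997 -0.0236  0.0102]
 [ 0.0101 -0.0031 -0.9999]]
```

Tool is vertical again (0.6°). Now the tube.

```bash
python3 - <<'E'
from h import *
legs([(330,-180,600)],50)
E
```

```text
pos [  16.0098 -302.4093  753.59  ] rot [-179.8221   -0.5788   88.6478] q [-88.9824   7.2403  22.9285  -0.3115 150.4166 -87.9012] F [-0.3727  0.1544  0.7151]
[[ 0.0236  0.9997 -0.0029]
 [ 0.9997 -0.0236  0.0102]
 [ 0.0101 -0.0031 -0.9999]]
(330, -180, 600) n 8 per row [0.016  0.0389 0.0192]
```

Call:
{"name": "arm_command", "arguments": {"motion": [{"offset": [-0.0069, 0.0212, 0.0384], "spin": 0}, {"offset": [-0.0069, 0.0212, 0.0384], "spin": 0}, {"offset": [-0.0069, 0.0212, 0.0384], "spin": 0}, {"offset": [-0.0069, 0.0212, 0.0384], "spin": 0}]}}

```text
time_s: 31.8
ee_pos: [100.3, -330.7, 596.8]
ee_rot: [-179.8, -0.8, 88.7]
force: [0.4, -1.0, -0.2]
gripper_width: 60.0
gripper_force: 0.0
```

Call:
{"name": "arm_command", "arguments": {"motion": [{"offset": [0.0258, 0.0378, 0.0085], "spin": 0}, {"offset": [0.0258, 0.0378, 0.0085], "spin": 0}, {"offset": [0.0258, 0.0378, 0.0085], "spin": 0}]}}

```text
time_s: 32.17
ee_pos: [215.9, -254.9, 572.9]
ee_rot: [-179.8, -0.8, 88.6]
force: [0.0, -0.4, -0.3]
gripper_width: 59.9
gripper_force: 0.0
```

Call:
{"name": "arm_command", "arguments": {"motion": [{"offset": [0.0258, 0.0378, 0.0085], "spin": 0}, {"offset": [0.0258, 0.0378, 0.0085], "spin": 0}, {"offset": [0.0258, 0.0378, 0.0085], "spin": 0}]}}

```text
time_s: 32.55
ee_pos: [331.0, -179.6, 548.2]
ee_rot: [-179.8, -0.7, 88.7]
force: [1.0, -0.3, 0.2]
gripper_width: 60.0
gripper_force: 0.0
```

Call:
{"name": "arm_command", "arguments": {"motion": [{"offset": [0, 0, 0.04], "spin": -0.17}, {"offset": [0, 0, 0.04], "spin": -0.17}, {"offset": [0, 0, 0.04], "spin": -0.17}, {"offset": [0, 0, 0.04], "spin": -0.17}]}}

```text
time_s: 33.05
ee_pos: [329.2, -178.4, 387.0]
ee_rot: [179.7, -0.7, 127.9]
force: [-0.2, 0.0, -0.6]
gripper_width: 60.1
gripper_force: 0.0
```

Call:
{"name": "arm_command", "arguments": {"motion": [{"offset": [0, 0, 0.04], "spin": -0.17}, {"offset": [0, 0, 0.04], "spin": -0.17}, {"offset": [0, 0, 0.04], "spin": -0.153}, {"offset": [0, 0, 0], "spin": 0}]}}

```text
time_s: 33.55
ee_pos: [327.2, -175.9, 266.4]
ee_rot: [179.3, -0.9, 155.8]
force: [0.0, 0.2, 0.6]
gripper_width: 59.8
gripper_force: 0.0
```

```bash
python3 - <<'E'
from h import *
legs([(531.5,-29.4,120),(531.5,-29.4,18)],50)
im,d=env.grab_frame('top'); Q=cloud('top',d).reshape(-1,3)
k=(Q[:,2]>29)&(Q[:,2]<42)&(abs(Q[:,0]-522)<90)&(abs(Q[:,1]+25)<90)
print(k.sum(),cv2.minAreaRect(Q[k,:2].astype(np.float32)),np.median(Q[k],0))
for c in ('top','scene'):
    for r in env.pinpoint(c,'tube_mid')[:1]: print(c,r['score'],atz(c,r['location'],17.5),atz(c,r['location'],35)) 
E
```

```text
pos [ 327.2443 -175.9251  266.4212] rot [179.3397  -0.8792 155.761 ] q [-30.5212  -1.5152 108.2009   0.5819  74.2612 -96.4396] F [0.0464 0.2436 0.5594]
[[-0.9117  0.4107 -0.0093]
 [ 0.4105  0.9117  0.0168]
 [ 0.0153  0.0115 -0.9998]]
(531.5, -29.4, 120) n 6 per row [-0.0214  0.036   0.0245]
(531.5, -29.4, 18) n 3 per row [-0.0005 -0.0004  0.034 ]
397 ((521.8807983398438, -24.963729858398438), (35.382381439208984, 150.18653869628906), 66.13077545166016) [523.3363 -25.9669  34.5889]
top 0.89 [527.5611 -10.9408  17.5   ] [523.9021 -11.1294  35.    ]
scene 0.72 [533.2164 -34.5137  17.5   ] [519.7584 -27.2134  35.    ]
```

Call:
{"name": "arm_command", "arguments": {"motion": [{"offset": [-0.0214, 0.036, 0.0245], "spin": 0}, {"offset": [-0.0214, 0.036, 0.0245], "spin": 0}, {"offset": [-0.0214, 0.036, 0.0245], "spin": 0}]}}

```text
time_s: 34.08
ee_pos: [434.3, -103.5, 197.4]
ee_rot: [179.3, -0.2, 155.8]
force: [1.1, 0.0, 0.4]
gripper_width: 60.2
gripper_force: 0.0
```

Call:
{"name": "arm_command", "arguments": {"motion": [{"offset": [-0.0214, 0.036, 0.0245], "spin": 0}, {"offset": [-0.0214, 0.036, 0.0245], "spin": 0}, {"offset": [-0.0214, 0.036, 0.0245], "spin": 0}, {"offset": [0, 0, 0], "spin": 0}]}}

```text
time_s: 34.58
ee_pos: [536.7, -29.2, 122.7]
ee_rot: [179.4, -0.4, 155.9]
force: [-1.2, -0.2, 1.4]
gripper_width: 60.0
gripper_force: 0.0
```

```bash
python3 - <<'E'
from h import *
legs([(531.3,-29.2,18)],35)
E
```

```text
pos [536.6772 -29.2303 122.7463] rot [179.3638  -0.441  155.9382] q [ -4.7902  20.2279 103.2807   0.8927  56.7008 -71.2175] F [-1.1582 -0.1752  1.446 ]
[[-0.9131  0.4078 -0.0025]
 [ 0.4077  0.913   0.0133]
 [ 0.0077  0.0111 -0.9999]]
(531.3, -29.2, 18) n 3 per row [ 0.0014 -0.0011  0.0349]
```

Call:
{"name": "arm_command", "arguments": {"motion": [{"offset": [0.0014, -0.0011, 0.0349], "spin": 0}, {"offset": [0.0014, -0.0011, 0.0349], "spin": 0}, {"offset": [0.0014, -0.0011, 0.0339], "spin": 0}, {"offset": [0, 0, 0], "spin": 0}]}}

```text
time_s: 35.08
ee_pos: [527.6, -31.1, 19.2]
ee_rot: [179.5, -0.6, 155.8]
force: [1.0, -0.9, 0.1]
gripper_width: 60.1
gripper_force: 0.0
```

Call:
{"name": "arm_command", "arguments": {"motion": [{"offset": [0, 0, 0], "spin": 0}, {"offset": [0, 0, 0], "spin": 0}, {"offset": [0, 0, 0], "spin": 0}, {"offset": [0, 0, 0], "spin": 0}], "jaw": 0.0, "newtons": 35}}

```text
time_s: 35.58
ee_pos: [530.4, -30.2, 21.2]
ee_rot: [179.3, -0.3, 155.8]
force: [0.3, 2.5, 7.8]
gripper_width: 35.0
gripper_force: 34.9
```

```bash
python3 - <<'E'
from h import *
legs([(505,-20,130)],45)
E
```

```text
pos [530.3845 -30.2228  21.2326] rot [179.2707  -0.2509 155.8103] q [ -4.9689  26.9668 110.6244   1.1436  42.4113 -71.6219] F [0.2591 2.4554 7.7588]
[[-0.9122  0.4098  0.0012]
 [ 0.4098  0.9121  0.0134]
 [ 0.0044  0.0127 -0.9999]]
(505, -20, 130) n 3 per row [ 0.0093  0.0001 -0.0362]
```

Call:
{"name": "arm_command", "arguments": {"motion": [{"offset": [0, 0, -0.03], "spin": 0}, {"offset": [0, 0, -0.04], "spin": 0}, {"offset": [0, 0, -0.03], "spin": -0.13}, {"offset": [0, 0, -0.005], "spin": -0.13}, {"offset": [0, 0, 0], "spin": -0.14}]}}

```text
time_s: 36.2
ee_pos: [528.9, -32.0, 125.2]
ee_rot: [179.3, -0.1, 179.1]
force: [-0.2, 0.0, -3.1]
gripper_width: 35.0
gripper_force: 34.9
```

Call:
{"name": "arm_command", "arguments": {"motion": [{"offset": [0, 0, 0], "spin": 0}]}}

```text
time_s: 36.33
ee_pos: [528.5, -31.9, 124.4]
ee_rot: [179.3, -0.2, 178.7]
force: [-0.2, -0.2, -2.7]
gripper_width: 35.1
gripper_force: 34.9
```

```bash
python3 - <<'E'
from h import *
legs([(514.5,130,130)],45)
E
```

```text
pos [528.4693 -31.8951 124.381 ] rot [179.2669  -0.2337 178.6944] q [ -5.1335  19.5122 104.1472   0.8572  56.6257 -94.2998] F [-0.2146 -0.2219 -2.7415]
[[-0.9997  0.0228 -0.0038]
 [ 0.0228  0.9997  0.0129]
 [ 0.0041  0.0128 -0.9999]]
(514.5, 130, 130) n 4 per row [ 0.0044  0.0404 -0.0009]
```

Call:
{"name": "arm_command", "arguments": {"motion": [{"offset": [0.0044, 0.0404, -0.0009], "spin": 0}, {"offset": [0.0044, 0.0404, -0.0009], "spin": 0}, {"offset": [0.0044, 0.0404, -0.0009], "spin": 0}, {"offset": [0.0044, 0.0404, -0.0009], "spin": 0}, {"offset": [0, 0, 0], "spin": 0}]}}

```text
time_s: 36.95
ee_pos: [514.4, 132.2, 130.0]
ee_rot: [179.2, -0.2, 178.9]
force: [0.7, -0.8, -2.3]
gripper_width: 34.9
gripper_force: 34.9
```

```bash
python3 - <<'E'
from h import *
legs([(514.5,190,130),(514.5,200,130)],45)
im,d=env.grab_frame('top'); cv2.imwrite('top7.png',im); P=cloud('top',d); Q=P.reshape(-1,3)
hs=cv2.cvtColor(im,cv2.COLOR_BGR2HSV).reshape(-1,3)
k=(Q[:,2]>120)&(Q[:,2]<160)&(Q[:,0]>400)&(Q[:,0]<620)&(Q[:,1]>90)&(Q[:,1]<170)
print(k.sum()); 
for lo,hi in ((420,475),(545,620)):
    j=k&(Q[:,0]>lo)&(Q[:,0]<hi); q=Q[j]; print(j.sum(),q.min(0),q.max(0),np.median(q,0)) if j.any() else None
im2,_=env.grab_frame('scene')
cv2.imwrite('pics/p8.png',np.hstack([cv2.resize(im[180:270,145:245],(444,400)),cv2.resize(im2[190:300,165:260],(345,400))]))
E
```

```text
pos [514.3654 132.1628 130.0245] rot [179.2443  -0.2141 178.8649] q [ 12.6937  19.1862 103.6985   0.9344  57.146  -76.6769] F [ 0.7102 -0.7742 -2.2519]
[[-0.9998  0.0199 -0.0035]
 [ 0.0198  0.9997  0.0133]
 [ 0.0037  0.0132 -0.9999]]
(514.5, 190, 130) n 2 per row [0.0005 0.0289 0.0004]
(514.5, 200, 130) n 1 per row [0.0002 0.01   0.0001]
0
```

View pics/p8.png

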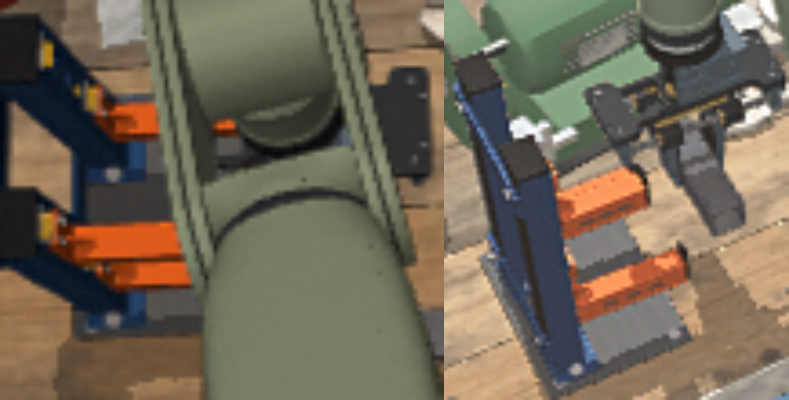

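The picture shows the tube gripped crosswise in front of the rack, with both lower arms level. Advancing over the nose stops.

Call:
{"name": "arm_command", "arguments": {"motion": [{"offset": [0.0002, 0.02, 0.0001], "spin": 0}, {"offset": [0.0002, 0.02, 0.0001], "spin": 0}, {"offset": [0.0002, 0.015, 0.0001], "spin": 0}, {"offset": [0, 0, 0], "spin": 0}]}}

```text
time_s: 37.55
ee_pos: [515.5, 186.2, 130.6]
ee_rot: [179.3, -0.2, 178.9]
force: [0.1, 0.4, -2.5]
gripper_width: 34.6
gripper_force: 34.9
```

Call:
{"name": "arm_command", "arguments": {"motion": [{"offset": [0, 0.006, 0], "spin": 0}, {"offset": [0, 0.006, 0], "spin": 0}, {"offset": [0, 0, 0], "spin": 0}]}}

```text
time_s: 37.92
ee_pos: [515.8, 197.2, 130.9]
ee_rot: [179.3, -0.2, 178.8]
force: [0.7, -0.8, -3.4]
gripper_width: 34.9
gripper_force: 34.9
```

Call:
{"name": "arm_command", "arguments": {"motion": [{"offset": [0, 0.002, 0], "spin": 0}, {"offset": [0, 0, 0], "spin": 0}]}}

```text
time_s: 38.17
ee_pos: [515.8, 199.0, 130.8]
ee_rot: [179.3, -0.2, 178.8]
force: [0.9, 0.5, -2.9]
gripper_width: 34.9
gripper_force: 34.9
```

Call:
{"name": "arm_command", "arguments": {"motion": [{"offset": [0, 0.002, 0], "spin": 0}, {"offset": [0, 0, 0], "spin": 0}]}}

```text
time_s: 38.42
ee_pos: [515.9, 201.1, 130.9]
ee_rot: [179.3, -0.2, 178.8]
force: [-0.3, -0.2, -3.5]
gripper_width: 35.1
gripper_force: 34.9
```

Call:
{"name": "arm_command", "arguments": {"motion": [{"offset": [0.001, 0.002, 0], "spin": 0}, {"offset": [0, 0, 0], "spin": 0}]}}

```text
time_s: 38.67
ee_pos: [514.8, 203.2, 130.9]
ee_rot: [179.3, -0.2, 178.8]
force: [-0.2, -0.1, -3.3]
gripper_width: 34.9
gripper_force: 34.9
```

Call:
{"name": "arm_command", "arguments": {"motion": [{"offset": [0, 0.002, 0], "spin": 0}, {"offset": [0, 0, 0], "spin": 0}]}}

```text
time_s: 38.92
ee_pos: [514.9, 205.2, 130.9]
ee_rot: [179.3, -0.2, 178.8]
force: [-0.1, -0.2, -4.1]
gripper_width: 34.7
gripper_force: 34.9
```

Call:
{"name": "arm_command", "arguments": {"motion": [{"offset": [0, 0.0025, 0], "spin": 0}, {"offset": [0, 0, 0], "spin": 0}]}}

```text
time_s: 39.17
ee_pos: [514.9, 206.6, 130.9]
ee_rot: [179.4, -0.2, 178.8]
force: [-0.5, -4.7, -2.9]
gripper_width: 35.0
gripper_force: 34.9
```

Call:
{"name": "arm_command", "arguments": {"motion": [{"offset": [0, 0.0025, 0], "spin": 0}, {"offset": [0, 0, 0], "spin": 0}]}}

```text
time_s: 39.42
ee_pos: [514.7, 206.4, 131.0]
ee_rot: [179.6, -0.2, 178.7]
force: [-0.1, -16.0, 0.1]
gripper_width: 34.6
gripper_force: 34.9
```

Call:
{"name": "arm_command", "arguments": {"motion": [{"offset": [0, -0.0065, 0], "spin": 0}, {"offset": [0, 0, 0.008], "spin": 0}, {"offset": [0, 0, 0.008], "spin": 0}, {"offset": [0, 0, 0], "spin": 0}]}}

```text
time_s: 39.92
ee_pos: [514.1, 203.9, 113.7]
ee_rot: [179.3, -0.3, 178.8]
force: [-0.5, -0.0, -3.7]
gripper_width: 35.0
gripper_force: 34.9
```

Call:
{"name": "arm_command", "arguments": {"motion": [{"offset": [0, 0, 0.003], "spin": 0}, {"offset": [0, 0, 0], "spin": 0}]}}

```text
time_s: 40.17
ee_pos: [514.7, 203.9, 111.7]
ee_rot: [179.3, -0.2, 178.8]
force: [0.2, 0.2, -2.9]
gripper_width: 34.8
gripper_force: 34.9
```

Call:
{"name": "arm_command", "arguments": {"motion": [{"offset": [0, 0, 0.002], "spin": 0}, {"offset": [0, 0, 0], "spin": 0}]}}

```text
time_s: 40.42
ee_pos: [514.7, 203.8, 109.8]
ee_rot: [179.3, -0.2, 178.8]
force: [-0.5, -0.3, -3.6]
gripper_width: 34.7
gripper_force: 34.9
```

Call:
{"name": "arm_command", "arguments": {"motion": [{"offset": [0, 0, 0.0015], "spin": 0}, {"offset": [0, 0, 0], "spin": 0}]}}

```text
time_s: 40.67
ee_pos: [515.1, 203.9, 109.1]
ee_rot: [179.2, -0.1, 178.8]
force: [-1.8, -0.0, 3.3]
gripper_width: 34.7
gripper_force: 34.9
```

Call:
{"name": "arm_command", "arguments": {"motion": [{"offset": [0, 0, 0.0015], "spin": 0}, {"offset": [0, 0, 0], "spin": 0}]}}

```text
time_s: 40.92
ee_pos: [515.3, 203.9, 108.4]
ee_rot: [179.2, -0.1, 178.8]
force: [-3.4, -1.1, 8.1]
gripper_width: 34.7
gripper_force: 35.0
```

Contact came at the expected height, so I'll release now.

Call:
{"name": "arm_command", "arguments": {"motion": [{"offset": [0, 0, -0.001], "spin": 0}, {"offset": [0, 0, 0], "spin": 0}, {"offset": [0, 0, 0], "spin": 0}], "jaw": 0.05}}

```text
time_s: 41.3
ee_pos: [514.8, 203.8, 107.7]
ee_rot: [179.3, -0.2, 178.8]
force: [-0.1, 0.1, 0.6]
gripper_width: 49.9
gripper_force: 0.0
```

Call:
{"name": "arm_command", "arguments": {"motion": [{"offset": [0, 0, -0.01], "spin": 0}, {"offset": [0, 0, -0.02], "spin": 0}, {"offset": [0, 0, -0.03], "spin": 0}, {"offset": [0, -0.03, -0.01], "spin": 0}]}}

```text
time_s: 41.8
ee_pos: [515.8, 174.2, 180.0]
ee_rot: [179.1, 0.1, 178.9]
force: [0.8, -0.5, 0.3]
gripper_width: 50.2
gripper_force: 0.0
```

Call:
{"name": "arm_command", "arguments": {"motion": [{"offset": [0, -0.045, 0], "spin": 0}, {"offset": [0, -0.05, 0], "spin": 0}, {"offset": [0, -0.05, 0], "spin": 0}, {"offset": [0, 0, 0], "spin": 0}], "jaw": 0.0}}

```text
time_s: 42.3
ee_pos: [511.3, 25.3, 176.3]
ee_rot: [179.3, -0.1, 178.5]
force: [-0.1, 1.0, -0.2]
gripper_width: 13.1
gripper_force: 0.0
```

```bash
cat > tube.py <<'E'
from h import *
for c in ('top','scene'):
    im,d=env.grab_frame(c); cv2.imwrite(c+'8.png',im); Q=cloud(c,d).reshape(-1,3); b=im.reshape(-1,3).astype(int)
    k=(Q[:,2]>116)&(Q[:,2]<131)&(Q[:,0]>400)&(Q[:,0]<620)&(Q[:,1]>150)&(Q[:,1]<275)&(abs(b[:,2]-b[:,0])<45)
    print(c,k.sum(),cv2.minAreaRect(Q[k,:2].astype(np.float32)) if k.sum()>5 else '',np.median(Q[k],0))
legs([],50)
E
python3 tube.py; python3 -c "
import cv2,numpy as np
a=cv2.imread('top8.png');b=cv2.imread('scene8.png')
cv2.imwrite('pics/p9.png',np.hstack([cv2.resize(a[180:270,145:245],(444,400)),cv2.resize(b[190:300,165:260],(345,400))]))"
```

```text
top 472 ((529.9860229492188, 210.81549072265625), (203.4389190673828, 75.15036010742188), 16.837434768676758) [510.4233 203.2156 121.6299]
scene 234 ((524.2806396484375, 207.65245056152344), (193.04151916503906, 58.718658447265625), 9.020906448364258) [481.146  206.6555 122.6379]
pos [511.5073  27.917  176.1297] rot [179.219   -0.1372 178.7008] q [  1.3436  15.0636 102.2928   0.8847  62.7474 -87.7621] F [ 0.2383  0.658  -0.4061]
[[-0.9997  0.0227 -0.0021]
 [ 0.0227  0.9996  0.0137]
 [ 0.0024  0.0136 -0.9999]]
```

View pics/p9.png

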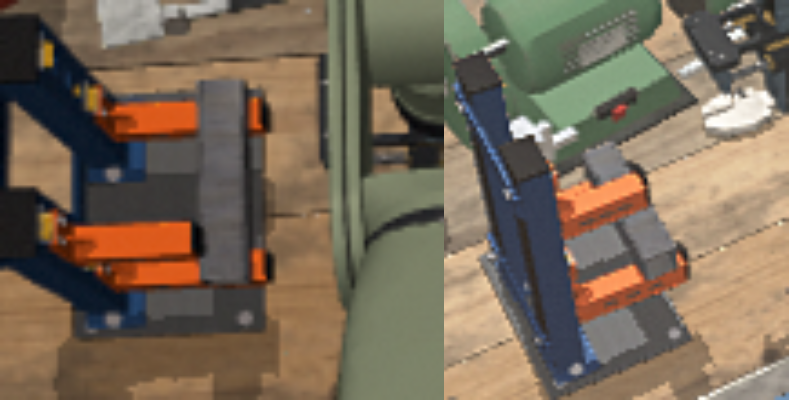

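View: the tube lies flat across both level arms, clear of the stops, about 30 mm in front of the middle of the rest. A gentle push at its centre will bring it further in.

```bash
python3 - <<'E'
from h import *
print(atz('top',(195.7,243),123),atz('top',(195.7,198.5),123))
legs([(506,130,150),(506,155,108)],45)
E
```

```text
[427.8662 202.0076 123.    ] [576.0517 196.8362 123.    ]
pos [511.5073  27.917  176.1297] rot [179.219   -0.1372 178.7008] q [  1.3436  15.0636 102.2928   0.8847  62.7474 -87.7621] F [ 0.2383  0.658  -0.4061]
[[-0.9997  0.0227 -0.0021]
 [ 0.0227  0.9996  0.0137]
 [ 0.0024  0.0136 -0.9999]]
(506, 130, 150) n 3 per row [0.0026 0.0339 0.0092]
(506, 155, 108) n 2 per row [0.0002 0.0122 0.0212]
```

Call:
{"name": "arm_command", "arguments": {"motion": [{"offset": [0.0032, 0.0339, 0.0092], "spin": 0}, {"offset": [0.0032, 0.0339, 0.0092], "spin": 0}, {"offset": [0.0032, 0.0339, 0.0092], "spin": 0}, {"offset": [0.0002, 0.0122, 0.0212], "spin": 0}, {"offset": [0.0002, 0.0122, 0.0212], "spin": 0}]}}

```text
time_s: 43.02
ee_pos: [503.6, 157.7, 107.1]
ee_rot: [179.2, -0.1, 178.9]
force: [0.7, 0.5, -0.2]
gripper_width: 0.7
gripper_force: 0.0
```

Call:
{"name": "arm_command", "arguments": {"motion": [{"offset": [0, 0.008, 0], "spin": 0}, {"offset": [0, 0.004, 0], "spin": 0}, {"offset": [0, 0.003, 0], "spin": 0}, {"offset": [0, 0.003, 0], "spin": 0}, {"offset": [0, 0, 0], "spin": 0}]}}

```text
time_s: 43.65
ee_pos: [504.3, 173.1, 107.9]
ee_rot: [179.2, -0.1, 178.8]
force: [0.3, -0.5, -0.0]
gripper_width: 0.1
gripper_force: 0.0
```

Call:
{"name": "arm_command", "arguments": {"motion": [{"offset": [0, 0.003, 0], "spin": 0}, {"offset": [0, 0.003, 0], "spin": 0}, {"offset": [0, 0.003, 0], "spin": 0}, {"offset": [0, 0.003, 0], "spin": 0}, {"offset": [0, 0, 0], "spin": 0}]}}

```text
time_s: 44.28
ee_pos: [504.4, 185.5, 107.6]
ee_rot: [179.2, -0.2, 178.8]
force: [-0.5, 0.5, -0.1]
gripper_width: 0.1
gripper_force: 0.0
```

Call:
{"name": "arm_command", "arguments": {"motion": [{"offset": [0, 0.003, 0], "spin": 0}, {"offset": [0, 0.003, 0], "spin": 0}, {"offset": [0, 0.003, 0], "spin": 0}, {"offset": [0, 0, 0], "spin": 0}]}}

```text
time_s: 44.78
ee_pos: [504.5, 194.5, 107.7]
ee_rot: [179.2, -0.2, 178.8]
force: [-0.0, 0.4, -0.3]
gripper_width: 0.4
gripper_force: 0.0
```

Call:
{"name": "arm_command", "arguments": {"motion": [{"offset": [0, -0.03, 0], "spin": 0}, {"offset": [0, -0.04, 0], "spin": 0}, {"offset": [0, -0.05, -0.02], "spin": 0}, {"offset": [0, -0.05, -0.03], "spin": 0}]}}

```text
time_s: 45.28
ee_pos: [500.4, 22.4, 155.3]
ee_rot: [179.2, -0.3, 178.8]
force: [1.0, -0.3, 0.3]
gripper_width: 0.7
gripper_force: 0.0
```

```bash
python3 tube.py; python3 chk.py; python3 -c "
import cv2,numpy as np
a=cv2.imread('top8.png');b=cv2.imread('scene8.png')
cv2.imwrite('pics/p10.png',np.hstack([cv2.resize(a[180:270,145:245],(444,400)),cv2.resize(b[190:300,165:260],(345,400))]))"
```

```text
top 431 ((528.2928466796875, 226.97161865234375), (196.8187713623047, 60.436771392822266), 10.90645694732666) [517.9164 220.5427 121.9873]
scene 243 ((523.8510131835938, 225.26390075683594), (189.37245178222656, 41.49614715576172), 2.5082907676696777) [480.0619 225.824  122.4139]
pos [502.9275  20.0568 158.4107] rot [179.3055   0.1766 178.5078] q [  0.5349  15.1106 105.0979   0.7975  59.5929 -88.3765] F [ 0.7519 -1.0265 -0.3177]
[[-0.9997  0.026   0.0034]
 [ 0.026   0.9996  0.012 ]
 [-0.0031  0.0121 -0.9999]]
top mate 40 [563.0042 252.3836  87.919 ] ymin 190.6917041523345 pitch 1.0284995815037266 z mid 88.09114454349397
top loose 45 [444.0109 201.0582  86.4383] ymin 186.40098435641337 pitch 1.6709499330361581 z mid 85.82563881704367
scene loose 31 [445.9532 252.4189  87.1325] ymin 186.01352136103043 pitch 1.395882161045053 z mid 86.7636211766158
```

View pics/p10.png

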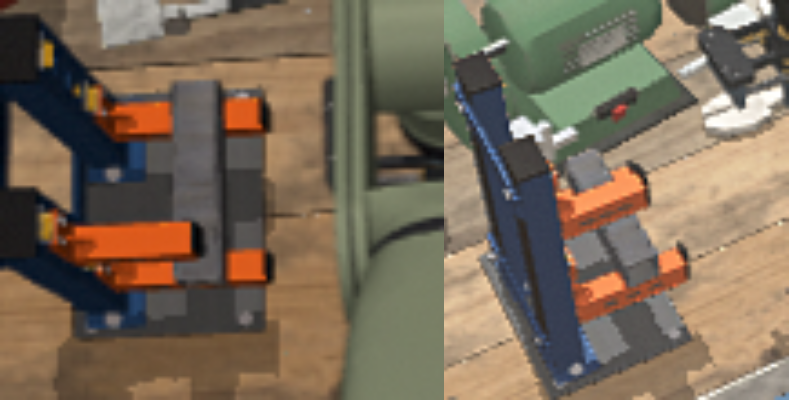

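The final view shows the tube lying square across both lower arms, partly under the upper arm. The gripper is well clear and the other things haven't moved.

```bash
python3 -c "
from workcell import env
print(env.job_done())"
```

```text
the job is handed in; nothing more can be done
None
```

I hooked the orange arm into the bare lower place, pressed it home, laid the tube across the two level arms and let go, and handed the job in at about 45 s. I judged that the catch had snapped from the forces felt while pressing down and lifting back, and did not see it clearly in a picture; no verdict came back at hand-in.

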